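# Lock the roller's castle nut with its pin

## Task

On the upright roller, tighten the brass castle nut (clockwise from above) just to its next slot that lines up with the cross hole in the stub; do not back it off and do not run past that slot. Then slide the orange-gripped locking pin gently through slot and hole until it is fully home against the nut, without forcing it (never more than 20 N), and let go. Leave everything else where it is.

Things in the scene. Friction and masses are not known exactly. Their poses are not given: they have to be found in the camera images.
- fixture: Upright roller fixed to the table: dark base disc (150 mm across, 12 mm thick), aluminium drum (90 mm across, top 82 mm above the table), dark collar (38 mm across, 82 to 112 mm), on it the brass castle nut (112 to 144 mm) on a steel stub (30 mm across, end at 152 mm). Origin: on their common upright axis at table height. Its level x axis is roughly the direction of the cross hole.
- cross (a point): Centre of the cross hole, on the fixture's upright axis, 139 mm above the table. The hole (7.6 mm wide and high) runs level right through the stub; a white stripe on the stub's end lies along it. Axes as fixture: x is the hole's direction only within 0.38 rad (see stub_end).
- stub_end (a point): Middle of the stub's upper end, 152 mm above the table; axes as fixture. The stub is set at an unmeasured angle, up to 0.32 rad either side of the fixture's x axis, and about that it also swivels 0.06 rad either way between hard stops (drag 0.12 N m), staying where left. The nut, turned clockwise, first carries the stub to its clockwise stop and only then turns on it (drag 0.6 N m).
- nut (a joint): Angle of the brass castle nut on the stub (not on the fixture), rad; grows as the nut is tightened, clockwise from above. Slots stand over the cross hole at 0 (the slot last passed) and at 1.047 (the next one); it starts in between, at 0.45 to 0.75.
- nut_mid (a point): Middle of the nut's hexagon, on the fixture's axis, 123 mm above the table; axes as fixture. Hexagon: 46 mm across flats, 112 to 134 mm above the table. Above it a crown, 45 mm across, 10 mm high, with six open-topped slots 60 degrees apart, 8.6 mm wide, one over the middle of each flat: with a slot over the hole, two flats face squarely along the hole.
- pin: Locking pin with orange grip, standing on the table, 48 to 84 g. The grip is an upright block 36 mm long (x), 20 mm wide (y), 60 mm high; from its +x face a steel rod, 6 mm in diameter, round-ended, sticks out 50 mm level, 34 mm above the underside. Origin: centre of the grip's underside; x points along the rod.
- pin_mid (a point): Point on the orange pin's rod 23 mm out from the grip's face (in pin x 41 mm, z 34 mm). When fully home, the grip's +x face rests on a flat of the nut, 23 mm from the fixture's axis, this point is at the hole's centre, and the pin stays there unheld. It may go in from either end of the hole. Axes as pin.
- thick_pin: Blue-gripped locking pin, same shape as the orange one but with an 11 mm rod that does not fit the hole; bystander. Origin: centre of the grip's underside; its x axis points along the rod.
- spare_nut: Loose steel castle nut, 46 mm across flats, 32 mm high, bystander. Origin: centre of its underside.
- cap0: Red plastic end cap, 34 mm across, 24 mm high, bystander. Origin: centre of its underside.
- cap1: Second red plastic end cap, the same size, bystander. Origin: centre of its underside.
- can: Grey spray can with a white label, 60 mm across, 150 mm high, standing, bystander. Origin: centre of its underside.
- driver: Screwdriver with green handle, 190 mm long, lying on the table, bystander. Origin: on its underside near mid-length, x axis towards the tip.
Not all that is in view belongs to the job. Leave any blue or brown look-alike of the fixture alone.

How it is judged:
By the outcome, as a careful person would: the job done as asked, in the order asked, and still so for the second after the job is handed in, with the robot touching nothing.
It also fails if it takes over 72 s, if anything falls off the work surface, if the arm or the gripper's body presses on something with over 40 N, if the wrist force passes 120 N, or if a joint passes its speed limit or range.

## Robot

A 6-joint arm with a two-finger parallel gripper is mounted at the origin on the work surface. World frame = base frame: x ahead of the robot, y to its left, z up, the work surface at z = 0. Lengths are in mm, angles in rad, forces in N, time in s.
With the tool pointing down it reaches from about 375 to 900 mm from the base axis. Payload 3.1 kg.
Tool frame: the origin (TCP) lies at the very end of the fingers, on their centre line; the grasp point (between the pads) lies 19 mm behind it; z points along the fingers, y is the direction in which the jaws open and shut (so a half turn about z gives the same grasp; the last joint's range is limited). The gripper opens to 85 mm and grips with 20 to 120 N. Pads are 22 mm wide; open, the fingers measure 114 mm over their backs; the gripper's body (76 mm by 85 mm) begins 54 mm behind the grasp point. The pads swing forward as they close: fully open they stand 13 mm farther back than shut.
Start: joints at [-1.341, 0.527, 1.433, -0, 1.181, -0.178], TCP at [247.889, -573.714, 231.31] pointing down, gripper open.
Joint ranges: [-3.08, 3.08], [-0.75, 2.2], [0.22, 2.44], [-1.43, 4.57], [0, 2.65], [-2.85, 2.85]. Speed limits (rad/s): [2.79, 2.79, 3.14, 3.14, 3.14, 3.14].

## Interface

Orientations are given as a unit quaternion [x, y, z, w].
In Python, from bench import sense, get_image, sign_off gives the robot as it stands.
- The arm moves only by the tool carry_out, never from a script. Its argument "targets" is a list that holds one entry, the list of rows, each a list of 7 numbers: the shift along the tool's x, y, z as a fraction of full scale, then the turn, a rotation vector about the tool's x, y, z as a fraction of full scale, then the closure, from -1 (fully open) to 1 (shut). A call has 1 to 8 rows; each row is the pose to reach, as a shift and turn from the pose commanded when the call began, along the tool's axes at that moment; what a row does not reach only later rows make up. Full scale, the value 1, is 200 mm for a shift and 30 degrees for a turn. A row lasts 1/12 s, in which the tool goes at most 41.7 mm and 7.16 degrees, less where a joint would pass 70% of its speed; a pose out of reach is approached as far as the arm can. A call with a number of a shift or a turn outside -1 to 1 is refused whole. A call with a gripper value outside its range is refused whole. The fingers move at their own pace and stop on an object; "newtons" is the grip in N (left out, the last holds). Time passes only in rows, so rows that repeat a pose let the fingers close. It gives the time, the measured TCP pose, the force and the opening at its end, in the units of the state.
- sense(): the state, without advancing time (a new reading comes with each control period).
- get_image(name): name is "scene" or "top" or "wrist"; returns a dict with "color" (384x512x3 uint8, blue, green, red), "fx", "fy", "cx", "cy" (pixels), "k1" (the pictures are not rectified: a ray, as slopes to the right and down, at radius r is drawn at 1 + k1 r^2 times it, then the intrinsics apply), "xyz" and "rotation" of the camera in the world; the wrist camera has in their place "tool_from_camera" (4x4, takes a point from camera to tool coordinates, whose origin is the TCP and whose axes are the flange's). Camera axes: x right, y up, looking along -z (the intrinsics and any distortion apply to the point x, -y, -z); pixel columns grow to the right and rows downward; lengths in mm; the calibration is good to about 2 mm. A picture is of the moment at which its call begins: read the wrist's pose just before it. There is no depth.
- sign_off(): hands the job in, once; it reports no verdict.
The state is a dict: "time": time; "joint_pos": joint angles; "qvel": joint speeds; "joint_torque": joint torques, N m; "tcp_pos": TCP position; "ee_rot": TCP orientation; "contact_force": force on the tool from outside, world axes, zero at the start; "ft_torque": the same for the moment, N m; "width": opening from 0.0 (shut) to 1.0 (fully open).
Only numpy, scipy, OpenCV 4.12 (cv2) and the standard library are available. Lean on these libraries where they do the work, as an engineer would, in place of code of your own. Each camera call takes 0.05 s, during which the arm holds its last target.

## Working session

There is one attempt and no reset: what is moved stays moved. The work goes in short steps, Python scripts to look and compute and a tool call to move; the robot and the scene stay as the last step left them, time stands still between calls to the robot, and variables do not carry over. Pictures are saved under pics/ and viewed, and the job is handed in when it is done.

Besides the shell and the picture viewer there is one more tool, called after "Emit:" as name([rows], argument=value, ...), one row to a line, values as JSON. carry_out: Moves the arm, as the interface text tells. Shift numbers are shares of 200 mm and turn numbers shares of 30 degrees, none past 1 either way. Its arguments: {"type":"object","properties":{"targets":{"type":"array","items":{"type":"array","items":{"type":"array","items":{"type":"number","minimum":-1,"maximum":1}}}},"newtons":{"type":"number"}},"required":["targets"]}

```bash
ls; mkdir -p pics
python3 - <<'E'
from bench import sense, get_image
import cv2
s=sense();print(s)
for n in("scene","top","wrist"):
    d=get_image(n);cv2.imwrite(f"pics/{n}0.png",d["color"]);print(n,{k:v for k,v in d.items() if k!="color"})
E
```

```text
pics
{'time': 0.0, 'joint_pos': array([-1.34149745e+00,  5.28482894e-01,  1.43388352e+00, -5.16205425e-06,
        1.18137965e+00, -1.78473710e-01]), 'qvel': array([ 7.37956175e-05, -1.16330692e-03, -2.15538642e-04, -2.26814165e-05,
       -1.00679865e-03,  9.31660028e-05]), 'joint_torque': array([-6.96991674e-05, -4.42354739e+01, -1.78026295e+01, -1.22715810e-04,
        8.40824418e-03,  1.01403963e-06]), 'tcp_pos': array([ 247.73235909, -573.04269194,  230.32930296]), 'ee_rot': array([ 9.79286325e-01,  2.02477492e-01, -2.97448544e-05, -1.07629606e-03]), 'contact_force': array([-0.17101461, -0.53627209,  0.06850543]), 'ft_torque': array([ 0.02147832, -0.04240123, -0.03764372]), 'width': 1.0000079780727171}
scene {'fx': 409.22421597795864, 'fy': 409.22421597795864, 'cx': 256.79705452050365, 'cy': 199.17593810534564, 'k1': -0.10337558230367079, 'xyz': array([1390.36823703,   37.53088587,  729.13998435]), 'rotation': array([0.34011078, 0.32789617, 0.61335428, 0.63293387])}
top {'fx': 360.0757614411934, 'fy': 360.0757614411934, 'cx': 258.92804364179193, 'cy': 188.84996295194068, 'k1': -0.08954946688861734, 'xyz': array([ 326.15783452,   75.66533518, 1046.76267031]), 'rotation': array([ 0.0757738 , -0.05962065, -0.69490265,  0.71261071])}
wrist {'fx': 264.3277607710915, 'fy': 264.3277607710915, 'cx': 255.861957200314, 'cy': 191.53605360590166, 'k1': 0.006362697156177808, 'tool_from_camera': array([[ 1.62046736e-04,  9.55628832e-01,  2.94573435e-01,
         7.58206407e+01],
       [ 9.99999979e-01, -1.92519105e-04,  7.44468838e-05,
         1.31673502e+00],
       [ 1.27854603e-04,  2.94573417e-01, -9.55628843e-01,
        -1.41796302e+02],
       [ 0.00000000e+00,  0.00000000e+00,  0.00000000e+00,
         1.00000000e+00]])}
```

View pics/scene0.png

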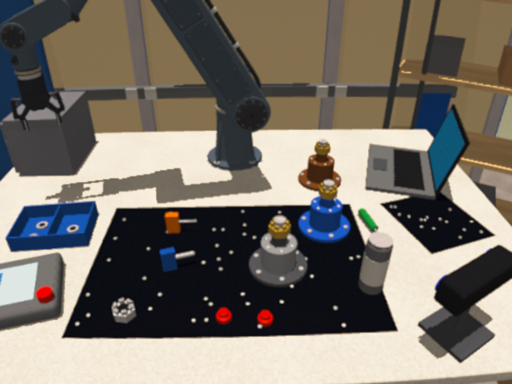

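View pics/top0.png

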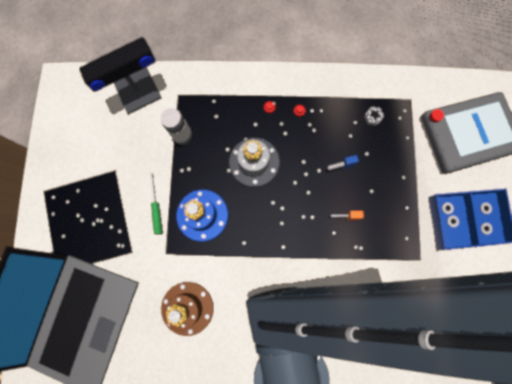

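View pics/wrist0.png

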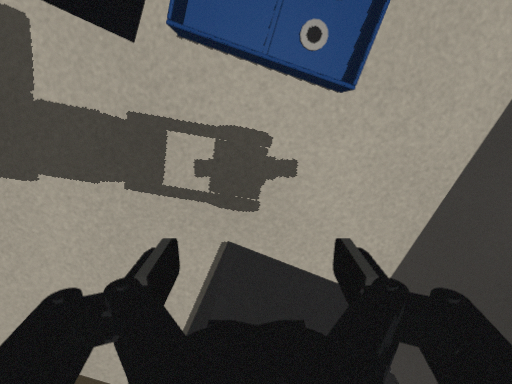

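```bash
cat > h.py <<'E'
import numpy as np, cv2
from scipy.spatial.transform import Rotation as R
from bench import sense,get_image
def cam(n):
    s=sense(); d=get_image(n)
    if n=="wrist":
        T=np.array(d["tool_from_camera"]); Rt=R.from_quat(s["ee_rot"]).as_matrix()
        d["R"]=Rt@T[:3,:3]; d["o"]=Rt@T[:3,3]+s["tcp_pos"]
    else: d["R"]=R.from_quat(d["rotation"]).as_matrix(); d["o"]=np.array(d["xyz"])
    d["K"]=np.array([[d["fx"],0,d["cx"]],[0,d["fy"],d["cy"]],[0,0,1.]]); d["D"]=np.array([d["k1"],0,0,0.])
    return d
def ray(d,uv):
    p=cv2.undistortPoints(np.array(uv,float).reshape(-1,1,2),d["K"],d["D"]).reshape(-1,2)
    v=np.c_[p[:,0],-p[:,1],-np.ones(len(p))]@d["R"].T
    return v/np.linalg.norm(v,axis=1)[:,None]
def onz(d,uv,z):
    v=ray(d,uv); return d["o"]+v*((z-d["o"][2])/v[:,2])[:,None]
def proj(d,P):
    c=(np.array(P,float).reshape(-1,3)-d["o"])@d["R"]; c=c*[1,-1,-1]
    return cv2.projectPoints(c,np.zeros(3),np.zeros(3),d["K"],d["D"])[0].reshape(-1,2)
def save(d,name,crop=None,k=1):
    im=d["color"]
    if crop: x0,y0,x1,y1=crop; im=im[y0:y1,x0:x1]
    cv2.imwrite("pics/"+name,cv2.resize(im,None,fx=k,fy=k,interpolation=cv2.INTER_CUBIC))
def T():
    s=sense(); return s,R.from_quat(s["ee_rot"]).as_matrix()
E
python3 - <<'E'
from h import *
t=cam("top");s=cam("scene")
save(t,"t1.png",(220,120,390,240),4.5); save(s,"s1.png",(150,190,320,300),4.5)
hsv=cv2.cvtColor(t["color"],cv2.COLOR_BGR2HSV)
m=cv2.inRange(hsv,(5,180,120),(16,255,255))
n,l,st,c=cv2.connectedComponentsWithStats(m);print([(st[i],c[i]) for i in range(1,n) if st[i][4]>30])
hs=cv2.cvtColor(s["color"],cv2.COLOR_BGR2HSV)
m=cv2.inRange(hs,(5,180,120),(16,255,255))
n,l,st,c=cv2.connectedComponentsWithStats(m);print([(st[i],c[i]) for i in range(1,n) if st[i][4]>30])
print(onz(t,[(254,151)],150),onz(t,[(254,161)],6), onz(s,[(279,219)],150))
print(onz(t,[(357,215)],50),onz(t,[(348,160)],50),onz(t,[(193,209)],150),onz(t,[(176,120)],150))
E
```

```text
[(array([353, 211,  10,   8,  37], dtype=int32), array([358.75675676, 214.62162162]))]
[(array([300, 170,   7,  14,  51], dtype=int32), array([303.39215686, 177.90196078])), (array([333, 173,   7,  12,  33], dtype=int32), array([335.36363636, 178.60606061])), (array([310, 182,  10,   6,  38], dtype=int32), array([314.36842105, 185.07894737])), (array([165, 212,  14,  20, 242], dtype=int32), array([171.91735537, 221.14876033]))]
[[599.72058694 114.12620093 150.        ]] [[612.48397986 119.3684175    6.        ]] [[606.59611684 117.27528114 150.        ]]
[[ 451.56466643 -174.00382631   50.        ]] [[ 609.60447482 -151.98585922   50.        ]] [[444.29166012 263.88737222 150.        ]] [[682.20973265 325.2464663  150.        ]]
```

View pics/t1.png

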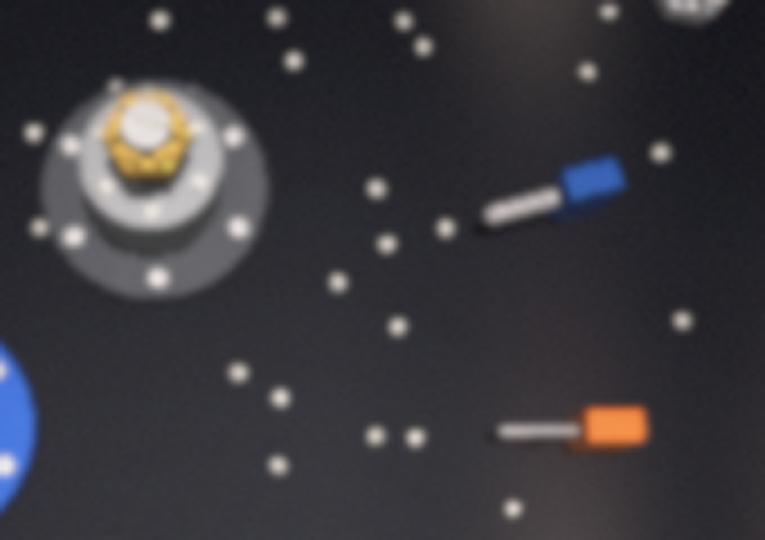

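View pics/s1.png

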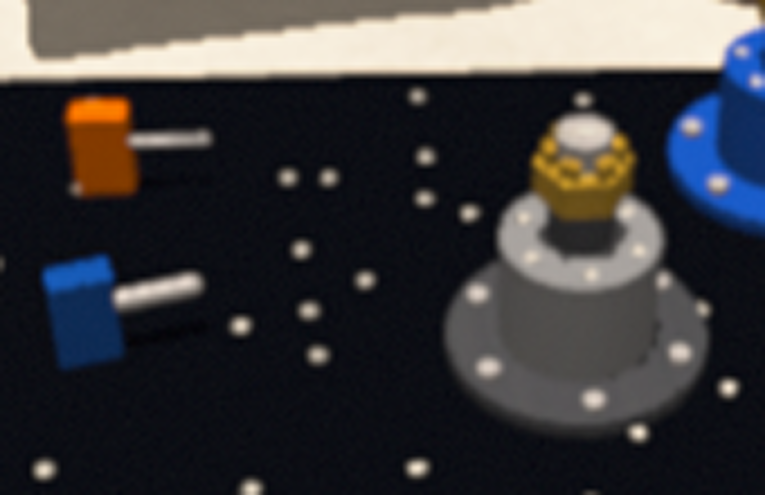

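Emit:
carry_out([
  [[0.15,-0.12,0,0,0,0,-1],[0.3,-0.25,0,0,0,0,-1],[0.45,-0.37,0,0,0,0,-1],[0.6,-0.49,0,0,0,0,-1],[0.75,-0.62,0,0,0,0,-1],[0.9,-0.74,0,0,0,0,-1],[1,-0.82,0,0,0,0,-1]],
])

```text
time: 0.83
tcp_pos: [367.0, -340.2, 231.2]
ee_rot: [0.979, 0.203, 0.0, -0.001]
contact_force: [-0.5, 0.3, -0.7]
width: 0.999
```

Emit:
carry_out([
  [[0.15,-0.12,0,0,0,0,-1],[0.3,-0.25,0,0,0,0,-1],[0.45,-0.37,0,0,0,0,-1],[0.6,-0.49,0,0,0,0,-1],[0.75,-0.62,0,0,0,0,-1],[0.9,-0.74,0,0,0,0,-1],[1,-0.82,0,0,0,0,-1]],
])

```text
time: 1.42
tcp_pos: [485.8, -110.9, 231.4]
ee_rot: [0.979, 0.203, 0.0, -0.0]
contact_force: [0.3, -0.6, 0.6]
width: 0.997
```

Emit:
carry_out([
  [[0.15,-0.12,0,0,0,0,-1],[0.3,-0.25,0,0,0,0,-1],[0.45,-0.37,0,0,0,0,-1],[0.6,-0.49,0,0,0,0,-1],[0.75,-0.62,0,0,0,0,-1],[0.9,-0.74,0,0,0,0,-1],[1,-0.82,0,0,0,0,-1],[1,-0.82,0,0,0,0,-1]],
])

```text
time: 2.08
tcp_pos: [605.7, 120.7, 231.2]
ee_rot: [0.979, 0.205, 0.002, -0.001]
contact_force: [0.5, 0.2, 0.2]
width: 1.004
```

Run:
```python
from h import *
w=cam("wrist");save(w,"w1.png",None,1.5)
s,M=T();print(s["time"],s["tcp_pos"],M,s["joint_pos"])
print(proj(w,[(603,117,152)]))
```

```text
2.1333 [604.21923875 118.30962018 230.96327314] [[ 9.16371744e-01  4.00328121e-01  4.72385634e-04]
 [ 4.00328112e-01 -9.16371862e-01  1.16977381e-04]
 [ 4.79710238e-04  8.19144824e-05 -9.99999882e-01]] [1.20291058e-02 5.15031338e-01 1.45776310e+00 1.20951214e-04
 1.16832446e+00 1.17090318e+00]
[[257.00079833 204.36227006]]
```

View pics/w1.png

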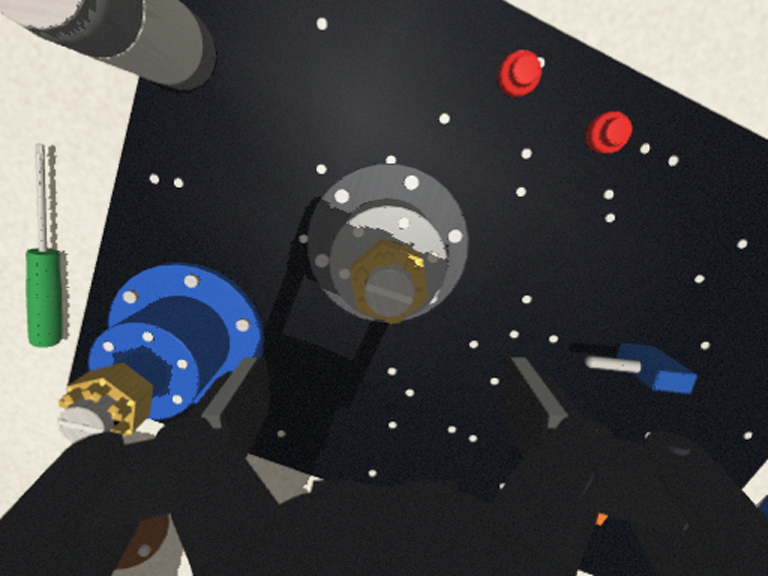

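Run:
```python
from h import *
w=cam("wrist");save(w,"w2.png",(190,140,320,240),6)
```

```text
(no output)
```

View pics/w2.png

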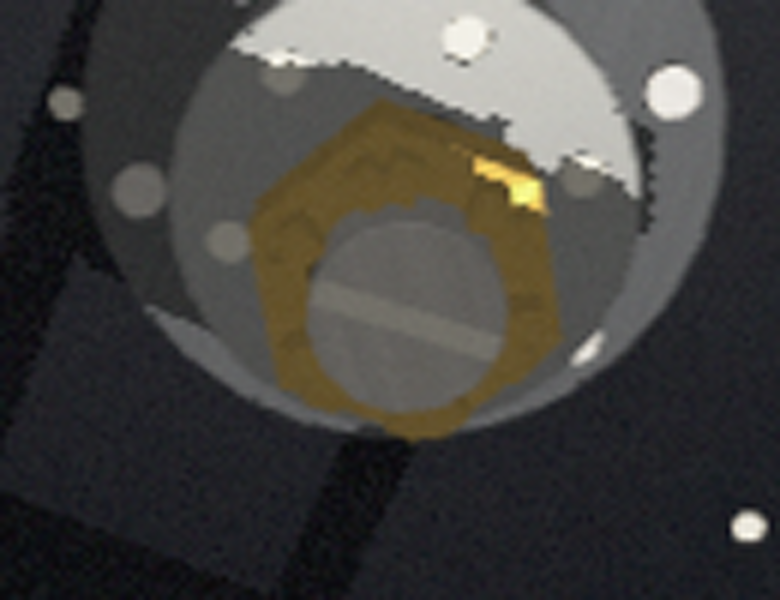

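Run:
```python
from h import *
w=cam("wrist");s,M=T()
c=lambda x,y:(190+x/6-.4,140+y/6-.4)
C=onz(w,[c(405,315)],152)[0];print(C)
a,b=onz(w,[c(312,290),c(500,348)],152);d=b-a;print("stripe",np.degrees(np.arctan2(d[1],d[0])))
# slots at top of crown, z~144
for p in[(390,155),(300,225),(295,345),(405,425),(525,300)]:
    q=onz(w,[c(*p)],140)[0]-C;print(np.hypot(*q[:2]),np.degrees(np.arctan2(q[1],q[0]))%60)
print("tool x yaw",np.degrees(np.arctan2(M[1,0],M[0,0])),"shift tool",(C-s["tcp_pos"])@M)
# bottom hex corners z=112
for p in[(380,100),(253,212),(282,388),(560,340)]:
    q=onz(w,[c(*p)],112)[0]-C;print("b",np.hypot(*q[:2]),np.degrees(np.arctan2(q[1],q[0]))%60)
    q=onz(w,[c(*p)],134)[0]-C;print("t",np.hypot(*q[:2]),np.degrees(np.arctan2(q[1],q[0]))%60)
```

```text
[610.90953558 117.42675907 152.        ]
stripe -84.40195521370369
21.33383864270374 29.456139317084254
18.97145326097749 19.949883070195057
18.98571392524115 20.43056210665489
21.82574217946252 23.73151046642613
18.480326703658864 49.369172942093385
tool x yaw 23.409419955011476 shift tool [ 8.11534218  1.61735997 78.87054839]
b 25.038571752424442 32.66542466945064
t 28.68252084441747 31.000658162481407
b 26.104572802532715 40.833132507976444
t 25.886508626692994 28.240436113638694
b 33.44210555527575 44.045241284419575
t 26.463370319136136 35.875451888885095
b 31.908929353653818 21.323599726993322
t 26.495155226002577 31.9028749794375
```

Emit:
carry_out([
  [[0.02,0.004,0.14,0,0,-0.12,-1],[0.04,0.008,0.28,0,0,-0.25,-1],[0.04,0.008,0.28,0,0,-0.25,-1]],
])

```text
time: 2.48
tcp_pos: [607.8, 115.8, 170.5]
ee_rot: [0.964, 0.266, -0.005, -0.001]
contact_force: [-0.7, -0.7, -0.6]
width: 1.001
```

Run:
```python
from h import *
w=cam("wrist");save(w,"w3.png",(160,140,340,275),4.4)
s,M=T();print(s["time"],s["tcp_pos"],np.degrees(np.arctan2(M[1,0],M[0,0])))
C=onz(w,[(257,215)],152)[0]
t=cam("top");save(t,"t2.png",(200,100,320,190),6)
```

```text
2.5333 [608.77357158 115.94799298 172.68671572] 30.672468205030075
```

View pics/w3.png

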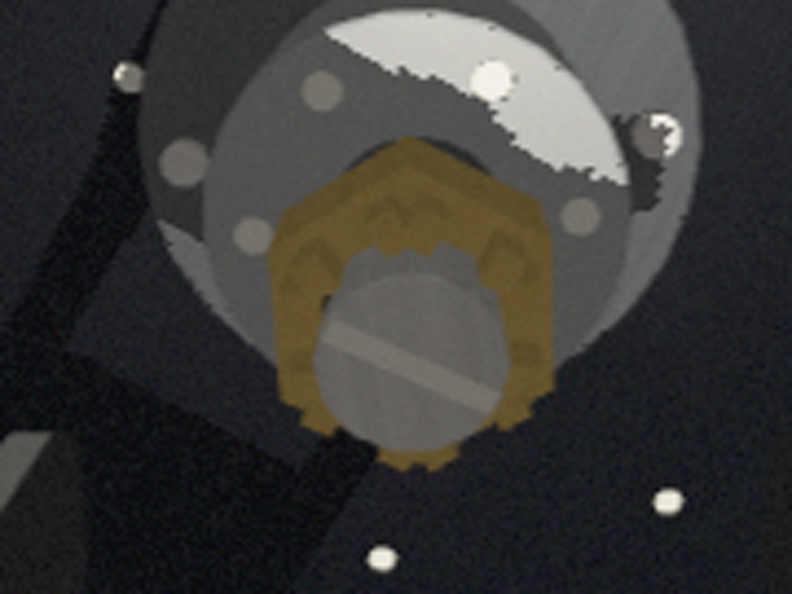

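Run:
```python
from h import *
w=cam("wrist");s,M=T();save(w,"w4.png",(160,140,340,275),4.4)
im=w["color"].astype(int)
# stub end: fit circle from low-saturation region near the centre
hsv=cv2.cvtColor(w["color"],cv2.COLOR_BGR2HSV)
print(s["tcp_pos"],s["time"])
c=lambda x,y:(160+x/4.4-.4,140+y/4.4-.4)
pts=[c(*p) for p in[(315,360),(510,362),(413,272),(413,453),(345,295),(480,430),(345,430),(482,297)]]
P=onz(w,pts,152);x=np.linalg.lstsq(np.c_[2*P[:,:2],np.ones(8)],(P[:,:2]**2).sum(1),rcond=None)[0]
print("C",x[:2],"r",np.sqrt(x[2]+x[0]**2+x[1]**2))
a,b=onz(w,[c(325,332),c(492,402)],152);d=b-a;print("stripe",np.degrees(np.arctan2(d[1],d[0])))
C=np.array([*x[:2],152]);print("shift",(C-s["tcp_pos"])@M)
for p in[(405,205),(318,262),(507,258)]: # slot floors outer z~139
    q=onz(w,[c(*p)],139)[0]-C;print(np.hypot(*q[:2]),np.degrees(np.arctan2(q[1],q[0]))%60)
a,b=onz(w,[c(408,137),c(408,137)],112);q=a-C;print("corner",np.hypot(*q[:2]),np.degrees(np.arctan2(q[1],q[0]))%60)
```

```text
[611.50726396 116.43594132 176.04668067] 2.6333
C [612.74247946 117.97677601] r 15.157266052075865
stripe -83.84043895295986
shift [ 1.85102013 -0.69667092 24.04643746]
21.809135470756946 33.98265815903622
19.589313020738036 22.113885420836738
19.86814076906737 41.183440611906846
corner 26.684562011905165 33.151077904281564
```

View pics/w4.png

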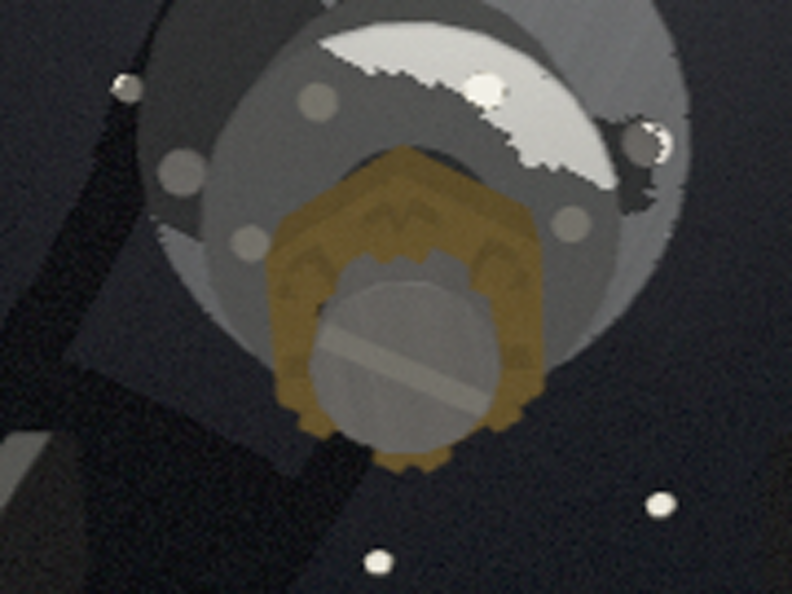

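View pics/t2.png

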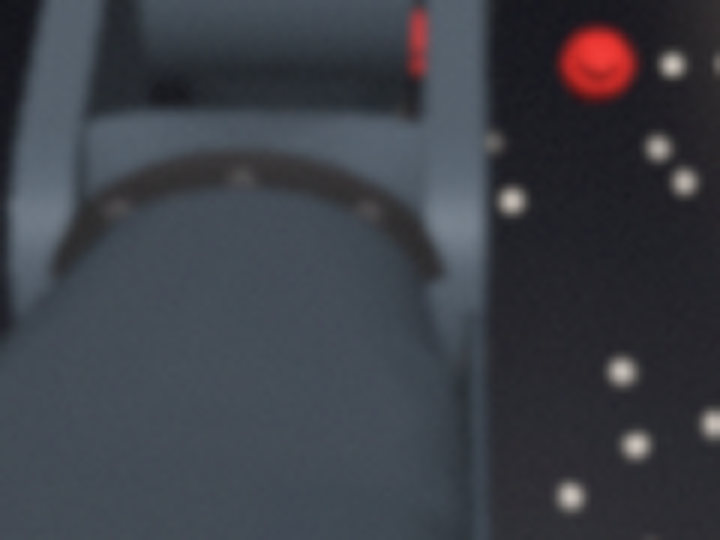

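Emit:
carry_out([
  [[0.01,-0.003,0.1,0,0,0,-1],[0.01,-0.003,0.2,0,0,0,-1],[0.01,-0.003,0.3,0,0,0,-1],[0.01,-0.003,0.375,0,0,0,-1],[0.01,-0.003,0.375,0,0,0,-1],[0.01,-0.003,0.375,0,0,0,-1]],
])

```text
time: 3.13
tcp_pos: [613.5, 118.7, 101.5]
ee_rot: [0.964, 0.265, 0.001, 0.0]
contact_force: [-1.2, -0.7, 1.2]
width: 0.997
```

Run:
```python
from h import *
w=cam("wrist");s,M=T();w=cam("wrist");save(w,"w5.png",None,1.5)
s,M=T();print(s["time"],s["tcp_pos"],np.degrees(np.arctan2(M[1,0],M[0,0])),s["contact_force"])
```

```text
3.2333 [614.48105923 118.92722854 102.52808344] 30.823052000476267 [ 0.05471074  0.34687935 -1.13714982]
```

View pics/w5.png

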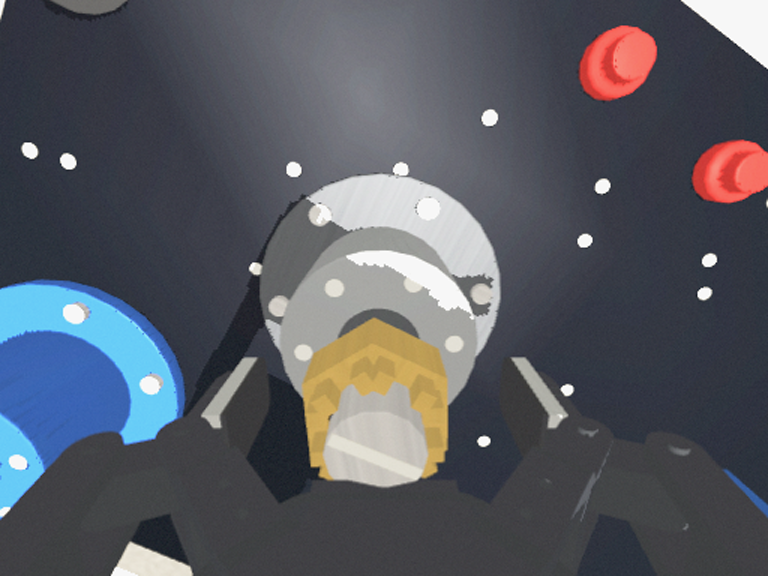

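Run:
```python
from h import *
w=cam("wrist");s,M=T();save(w,"w6.png",(190,200,320,330),6)
a,b,c=onz(w,[(217,297),(285,297),(250.5,293)],152)
for p in (a,b,c): print((p-s["tcp_pos"])@M)
p=onz(w,[(202,240),(298,240)],134);print((p-s["tcp_pos"])@M,s["tcp_pos"])
```

```text
[  1.28269821 -14.72404479 -49.51323414]
[  1.23779074  13.5762256  -49.4569752 ]
[  3.22193657  -0.77523422 -49.47870915]
[[ 18.17116107 -23.48124317 -31.47203224]
 [ 18.1260166   20.95730849 -31.38360363]] [614.45085167 118.97160363 102.51206827]
```

View pics/w6.png

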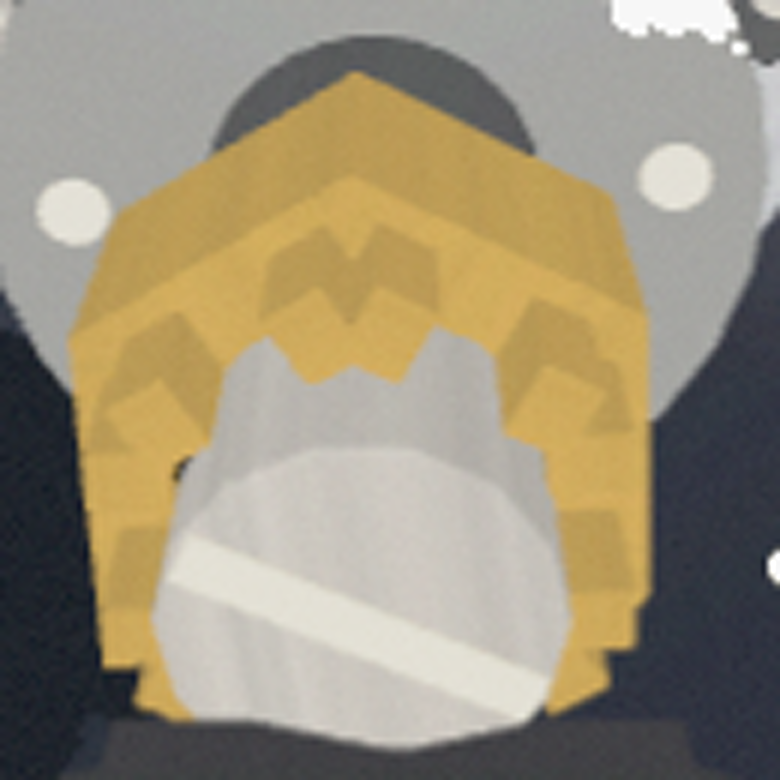

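Run:
```python
from h import *
w=cam("wrist");s,M=T()
c=lambda x,y:(190+x/6-.4,200+y/6-.4)
P=(onz(w,[c(350,178),c(70,338),c(648,315)],134)-s["tcp_pos"])@M
print(P); 
d=P[2]-P[1];print("tilt of corner-corner (deg)",np.degrees(np.arctan2(d[0],d[1])),np.linalg.norm(d[:2]))
a,b=(onz(w,[c(172,562),c(545,695)],152)-s["tcp_pos"])@M
d=b-a;print("stripe in tool",np.degrees(np.arctan2(d[1],d[0])),np.linalg.norm(d[:2]))
print("tool yaw",np.degrees(np.arctan2(M[1,0],M[0,0])))
```

```text
[[ 23.69415424  -2.05562877 -31.61224844]
 [  9.97790311 -24.18791639 -31.69495941]
 [ 11.95336285  21.18116561 -31.60673433]]
tilt of corner-corner (deg) 2.4931969655480457 45.412069352484934
stripe in tool 113.28880497343741 28.35027626494572
tool yaw 30.84647885352983
```

Emit:
carry_out([
  [[-0.01,-0.006,0,0,0,-0.05,-1],[-0.01,-0.006,0,0,0,-0.05,-1],[-0.01,-0.006,0,0,0,-0.05,0],[-0.01,-0.006,0,0,0,-0.05,1],[-0.01,-0.006,0,0,0,-0.05,1],[-0.01,-0.006,0,0,0,-0.05,1],[-0.01,-0.006,0,0,0,-0.05,1],[-0.01,-0.006,0,0,0,-0.05,1]],
], newtons=40)

```text
time: 4.0
tcp_pos: [610.5, 119.7, 100.8]
ee_rot: [0.96, 0.278, 0.0, -0.0]
contact_force: [-1.4, 2.2, 5.8]
width: 0.534
```

Run:
```python
from h import *
w=cam("wrist");s,M=T();w=cam("wrist");save(w,"w7.png",(190,200,320,330),6)
s,M=T();print(s["time"],s["tcp_pos"],np.degrees(np.arctan2(M[1,0],M[0,0])),s["contact_force"],s["ft_torque"],s["width"])
```

```text
4.1 [610.54114785 119.65136178 100.82903698] 32.34184388485853 [-1.8445458   3.51188697  5.07845349] [ 0.35459438  0.29880228 -0.1176502 ] 0.5335616728015069
```

View pics/w7.png

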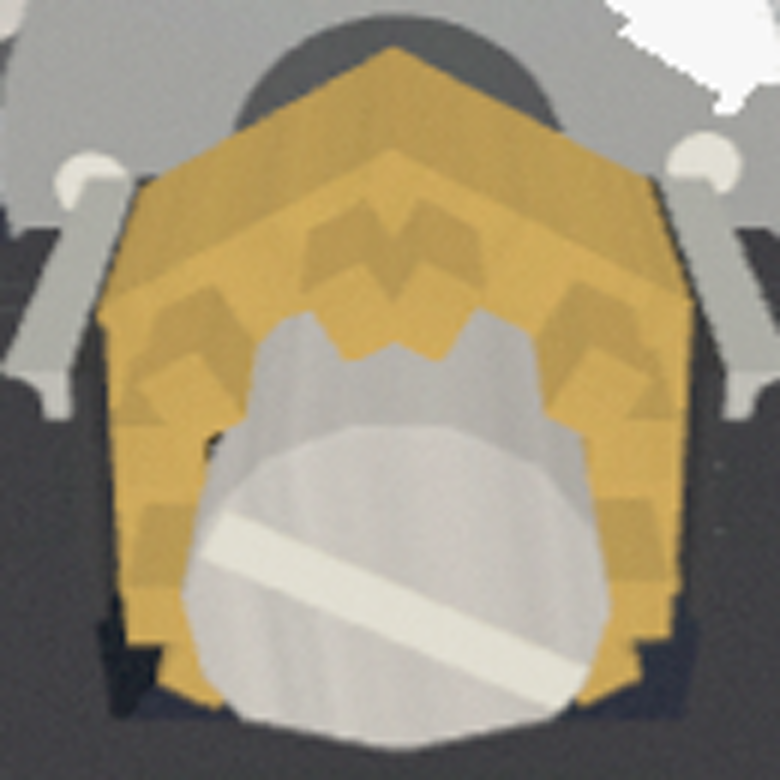

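```bash
cat > m.py <<'E'
from h import *
def nutstripe(w,s,M,A,L,Rr,s1,s2):
    # A apex corner, L,R side corners (z134), s1,s2 stripe ends (z152), crop x6 at (190,200)
    c=lambda p:(190+p[0]/6-.4,200+p[1]/6-.4)
    P=(onz(w,[c(A),c(L),c(Rr)],134)-s["tcp_pos"])@M
    print(P[:,:2].round(1)); d=P[2]-P[1];t=np.degrees(np.arctan2(d[0],d[1]))
    a,b=(onz(w,[c(s1),c(s2)],152)-s["tcp_pos"])@M; d=b-a
    st=np.degrees(np.arctan2(d[1],d[0]))
    yaw=np.degrees(np.arctan2(M[1,0],M[0,0]))
    print("nut tilt",t,"stripe tool",st,"len",np.hypot(*d[:2]),"yaw",yaw,"stripe world",yaw-st)
    print("n deg by tool",(90-st)%60, "by corners",(90-t-st)%60)
E
python3 - <<'E'
from m import *
w=cam("wrist");s,M=T()
nutstripe(w,s,M,(393,150),(98,308),(692,300),(213,538),(580,690))
E
```

```text
[[ 26.7   1. ]
 [ 13.4 -21.7]
 [ 14.1  24. ]]
nut tilt 0.9009559929396976 stripe tool 116.34699200302853 len 28.074390056842745 yaw 32.34140902554998 stripe world -84.00558297747855
n deg by tool 33.65300799697147 by corners 32.75205200403177
```

Emit:
carry_out([
  [[0,0,0,0,0,0,1],[0,0,0,0,0,0,1],[0,0,0,0,0,0.1,1],[0,0,0,0,0,0.2,1],[0,0,0,0,0,0.3,1],[0,0,0,0,0,0.4,1],[0,0,0,0,0,0.5,1],[0,0,0,0,0,0.5,1]],
], newtons=90)

```text
time: 4.82
tcp_pos: [610.6, 119.5, 101.0]
ee_rot: [0.989, 0.151, 0.0, 0.0]
contact_force: [-3.2, 1.5, 6.5]
width: 0.523
```

Run:
```python
from h import *
w=cam("wrist");s,M=T();w=cam("wrist");save(w,"w8.png",(190,200,320,330),6)
s,M=T();print(s["time"],s["tcp_pos"],np.degrees(np.arctan2(M[1,0],M[0,0])),s["contact_force"],s["ft_torque"],s["width"])
```

```text
4.9167 [610.59896022 119.50633625 100.98966518] 17.374641832004993 [-2.2213711   1.79898956  6.45177452] [ 0.24323738  0.34734391 -0.01655367] 0.5265058259608265
```

View pics/w8.png

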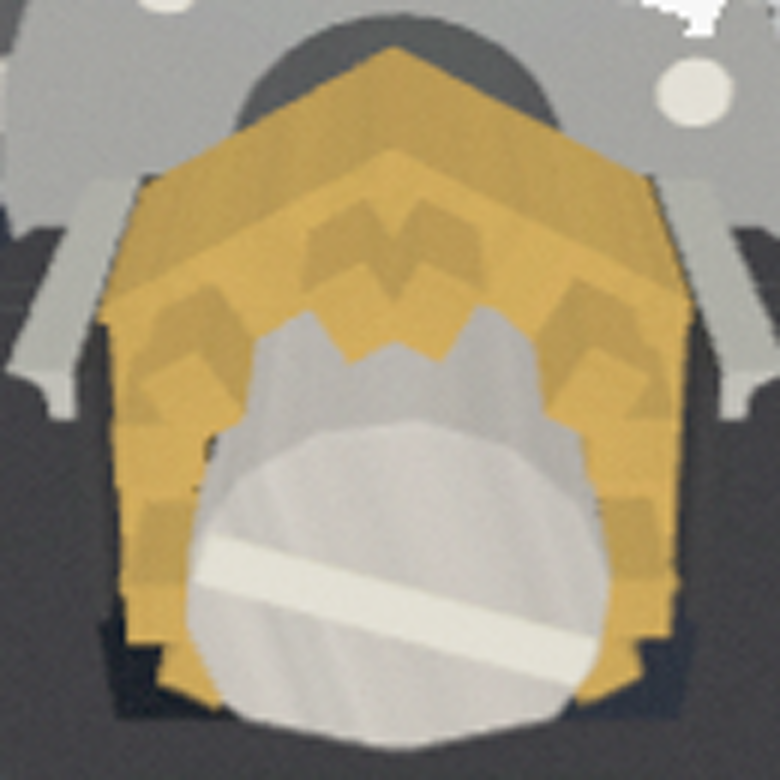

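Run:
```python
from m import *
w=cam("wrist");s,M=T()
nutstripe(w,s,M,(393,150),(98,308),(692,300),(202,560),(590,660))
```

```text
[[ 26.9   0.9]
 [ 13.7 -21.9]
 [ 14.4  23.9]]
nut tilt 0.889765197441111 stripe tool 107.11815169521181 len 27.85181260448085 yaw 17.370888116195996 stripe world -89.74726357901581
n deg by tool 42.88184830478819 by corners 41.992083107347085
```

Emit:
carry_out([
  [[0,0,0,0,0,0.1,1],[0,0,0,0,0,0.2,1],[0,0,0,0,0,0.3,1],[0,0,0,0,0,0.4,1],[0,0,0,0,0,0.4,1]],
])

```text
time: 5.38
tcp_pos: [610.6, 119.4, 101.0]
ee_rot: [0.999, 0.047, 0.0, 0.0]
contact_force: [-2.6, 1.1, 6.5]
width: 0.522
```

Run:
```python
from h import *
w=cam("wrist");s,M=T();w=cam("wrist");save(w,"w9.png",(190,200,320,330),6)
s,M=T();print(s["time"],s["tcp_pos"],np.degrees(np.arctan2(M[1,0],M[0,0])),s["contact_force"],s["ft_torque"],s["width"])
```

```text
5.4833 [610.61722971 119.40423093 101.02062681] 5.375470831862345 [-1.28839331  0.91106807  6.20858618] [ 0.23920411  0.30725855 -0.04284654] 0.5238194033542276
```

View pics/w9.png

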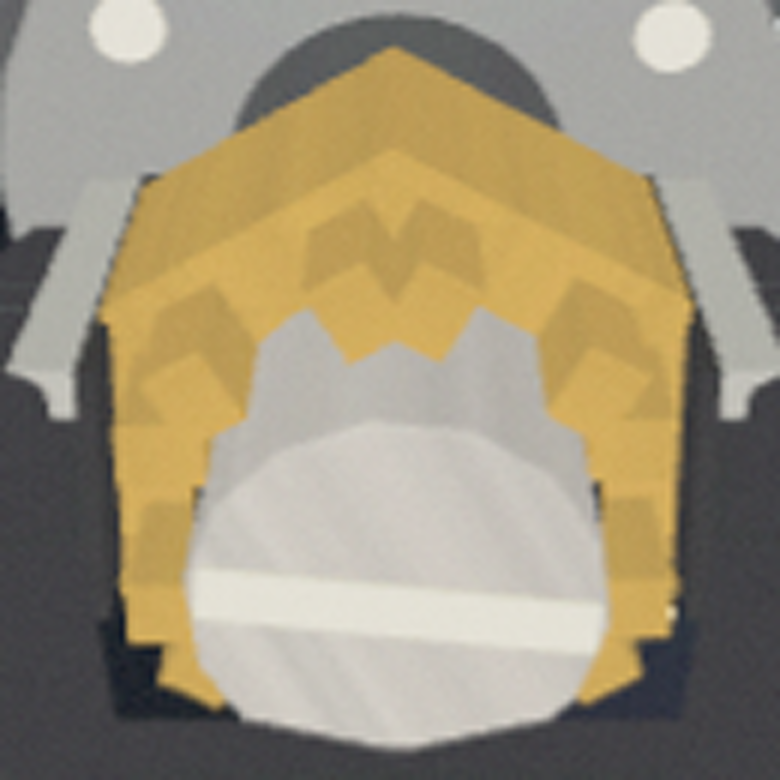

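Run:
```python
from m import *
w=cam("wrist");s,M=T()
nutstripe(w,s,M,(393,150),(98,308),(692,300),(195,568),(605,602))
nutstripe(w,s,M,(393,150),(98,308),(692,300),(195,620),(598,655))
# automatic
im=w["color"][200:330,190:320].astype(float)
f=im.min(2); b=im[:,:,2]-im[:,:,0]
m=((im.sum(2)/3>215)).astype(np.uint8)
n,l,st,c=cv2.connectedComponentsWithStats(m);i=1+np.argmax(st[1:,4]);print(st[i],c[i])
ys,xs=np.where(l==i)
P=(onz(w,np.c_[xs+190,ys+200],152)-s["tcp_pos"])@M
ev,V=np.linalg.eigh(np.cov(P[:,:2].T));v=V[:,1];print(P[:,:2].mean(0),np.degrees(np.arctan2(v[1],v[0]))%180,np.sqrt(ev*12))
```

```text
[[ 27.1   0.7]
 [ 13.9 -22.1]
 [ 14.6  23.7]]
nut tilt 0.8824349768798271 stripe tool 95.61866929452823 len 28.118449325692534 yaw 5.373805325695608 stripe world -90.24486396883262
n deg by tool 54.38133070547177 by corners 53.49889572859195
[[ 27.1   0.7]
 [ 13.9 -22.1]
 [ 14.6  23.7]]
nut tilt 0.8824349768798271 stripe tool 95.95079736468965 len 27.972271924203014 yaw 5.373805325695608 stripe world -90.57699203899404
n deg by tool 54.04920263531035 by corners 53.16676765843053
[ 32  95  68  14 529] [ 65.5047259  101.45746692]
[0.79468287 0.88729955] 96.34652737562416 [ 3.89472169 27.59261549]
```

Emit:
carry_out([
  [[0,0,0,0,0,0.1,1],[0,0,0,0,0,0.19,1],[0,0,0,0,0,0.19,1],[0,0,0,0,0,0.19,1]],
])

```text
time: 5.87
tcp_pos: [610.6, 119.3, 101.0]
ee_rot: [1.0, -0.003, 0.0, -0.0]
contact_force: [-2.0, 1.2, 6.2]
width: 0.527
```

Run:
```python
from h import *
w=cam("wrist");s,M=T();w=cam("wrist");save(w,"w10.png",(190,200,320,330),6)
s,M=T();print(s["time"],s["tcp_pos"],np.degrees(np.arctan2(M[1,0],M[0,0])),s["contact_force"],s["ft_torque"],s["width"])
im=w["color"][200:330,190:320].astype(float)
m=((im.sum(2)/3>215)).astype(np.uint8)
n,l,st,c=cv2.connectedComponentsWithStats(m);i=1+np.argmax(st[1:,4]);print(st[i],c[i])
ys,xs=np.where(l==i)
P=(onz(w,np.c_[xs+190,ys+200],152)-s["tcp_pos"])@M
ev,V=np.linalg.eigh(np.cov(P[:,:2].T));v=V[:,1];print(P[:,:2].mean(0),np.degrees(np.arctan2(v[1],v[0]))%180,np.sqrt(ev*12))
```

```text
5.9667 [610.64280187 119.3270589  101.01367781] -0.3140243443031854 [-1.35182569  1.16278804  5.74412219] [0.25749105 0.35408655 0.00209669] 0.5256019483344969
[ 32  98  68   8 540] [ 65.74814815 101.48518519]
[0.89338771 0.86442591] 90.07749048724908 [ 3.91682301 27.81992648]
```

View pics/w10.png

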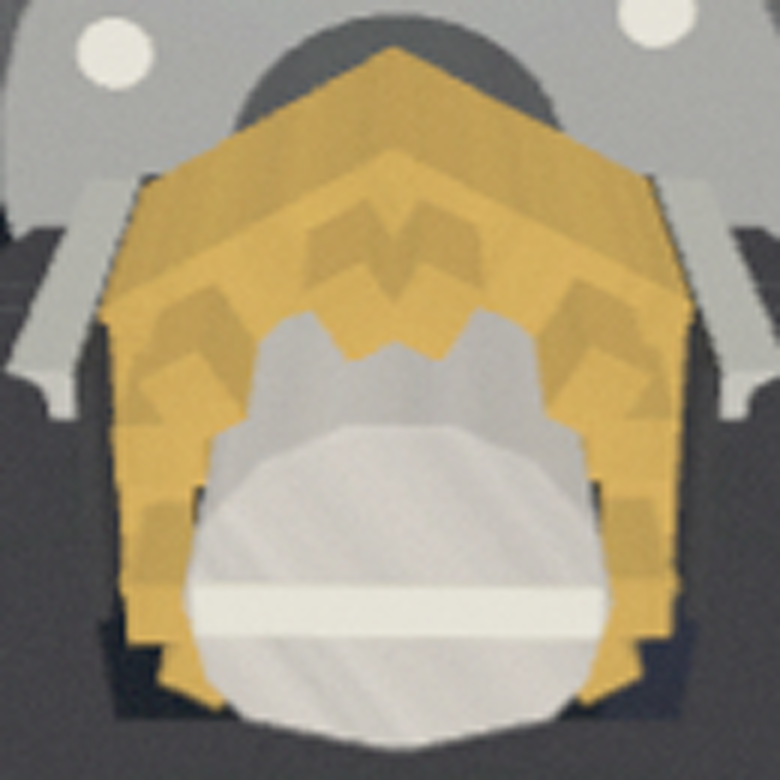

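Emit:
carry_out([
  [[0,0,0,0,0,0,-1],[0,0,0,0,0,0,-1],[0,0,0,0,0,0,-1],[0,0,0,0,0,0,-1],[0,0,-0.1,0,0,0,-1],[0,0,-0.3,0,0,0,-1],[0,0,-0.5,0,0,0,-1],[0,0,-0.6,0,0,0,-1]],
])

```text
time: 6.63
tcp_pos: [612.9, 119.1, 224.7]
ee_rot: [1.0, -0.003, 0.003, 0.0]
contact_force: [1.4, 0.0, 0.2]
width: 1.004
```

Emit:
carry_out([
  [[-0.2,0.1,0,0,0,-0.2,-1],[-0.3,0.3,0,0,0,-0.4,-1],[-0.4,0.5,0,0,0,-0.6,-1],[-0.4,0.65,0,0,0,-0.8,-1],[-0.4,0.75,0,0,0,-1,-1],[-0.4,0.75,0,0,0,-1,-1]],
])

```text
time: 7.13
tcp_pos: [529.9, -34.5, 220.5]
ee_rot: [0.967, 0.255, 0.0, 0.001]
contact_force: [-0.2, 0.3, 0.2]
width: 1.0
```

Run:
```python
from h import *
w=cam("wrist");s,M=T();w=cam("wrist");save(w,"w11.png",None,1.5)
s,M=T();print(s["time"],s["tcp_pos"],np.degrees(np.arctan2(M[1,0],M[0,0])),s["contact_force"])
t=cam("top");save(t,"t3.png",(220,120,390,240),4.5)
```

```text
7.2333 [529.78986237 -31.15190606 220.28808643] 29.45120570864791 [ 0.53772568 -0.15802668 -0.24722085]
```

View pics/w11.png

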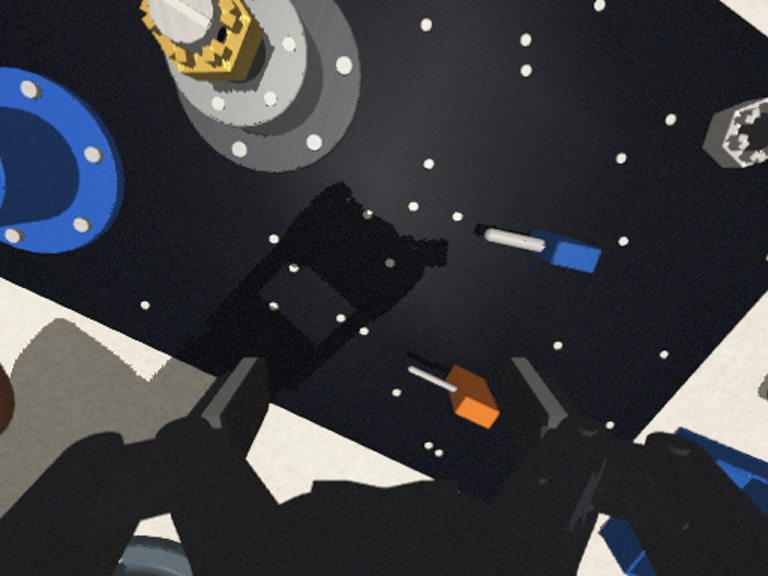

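View pics/t3.png

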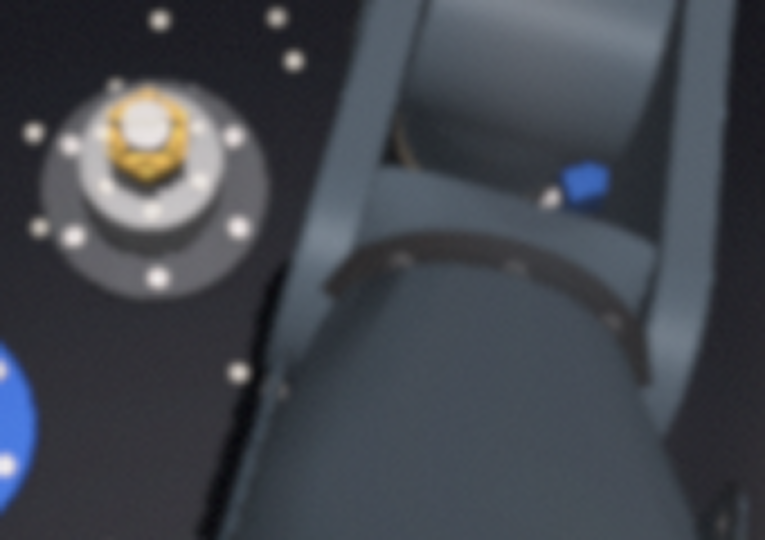

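Emit:
carry_out([
  [[-0.15,0.1,0,0,0,-0.2,-1],[-0.3,0.2,0,0,0,-0.4,-1],[-0.45,0.3,0,0,0,-0.6,-1],[-0.6,0.4,0,0,0,-0.8,-1],[-0.65,0.4,0,0,0,-1,-1],[-0.65,0.4,0,0,0,-1,-1]],
])

```text
time: 7.78
tcp_pos: [455.2, -164.6, 220.1]
ee_rot: [0.868, 0.497, -0.0, -0.001]
contact_force: [-0.6, 0.3, -0.6]
width: 1.0
```

Emit:
carry_out([
  [[0,0,0.04,0,0,-0.2,-1],[0,0,0.08,0,0,-0.4,-1],[0,0,0.12,0,0,-0.6,-1],[0,0,0.16,0,0,-0.8,-1],[0,0,0.2,0,0,-1,-1],[0,0,0.2,0,0,-1,-1],[0,0,0.2,0,0,-1,-1]],
])

```text
time: 8.37
tcp_pos: [456.9, -162.5, 180.0]
ee_rot: [0.71, 0.704, 0.0, -0.001]
contact_force: [0.2, -1.1, -0.6]
width: 1.003
```

Run:
```python
from h import *
w=cam("wrist");w=cam("wrist");s,M=T();w=cam("wrist");save(w,"w12.png",(170,130,340,260),4.5)
print(s["time"],s["tcp_pos"],np.degrees(np.arctan2(M[1,0],M[0,0])),s["contact_force"])
```

```text
8.4667 [ 457.09032623 -163.41322555  180.62144555] 89.564870852038 [ 0.22355907 -0.29054936  0.16811655]
```

View pics/w12.png

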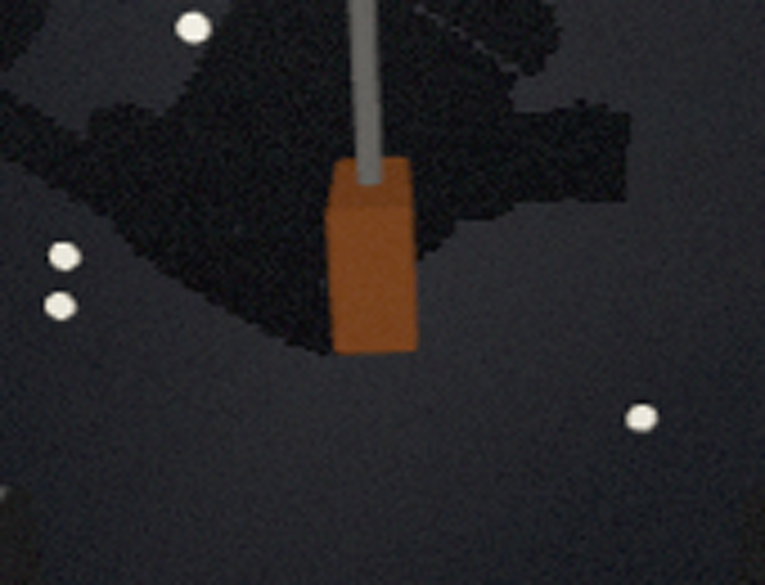

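Run:
```python
from h import *
w=cam("wrist");s,M=T()
c=lambda x,y:(170+x/4.5-.4,130+y/4.5-.4)
P=(onz(w,[c(327,207),c(413,205),c(417,350),c(334,352)],60)-s["tcp_pos"])@M
print(P.round(1),P.mean(0))
f=(P[0]+P[1]-P[2]-P[3])/2;g=(P[1]-P[0]+P[2]-P[3])/2
print(np.hypot(*f[:2]),np.degrees(np.arctan2(f[1],f[0])),np.hypot(*g[:2]),np.degrees(np.arctan2(g[1],g[0]))-90)
Q=(onz(w,[c(361,0),c(369,180)],37)-s["tcp_pos"])@M;d=Q[0]-Q[1];print(Q,np.degrees(np.arctan2(d[1],d[0])))
print(s["tcp_pos"],np.degrees(np.arctan2(M[1,0],M[0,0])))
```

```text
[[ 10.6 -12.7 120.8]
 [ 11.1   6.8 120.8]
 [-24.    7.9 120.8]
 [-24.5 -11.6 120.8]] [ -6.70551511  -2.40607544 120.80403004]
35.07120695700567 -1.8497298875715158 19.522197756251487 -1.4011037713789136
[[ 54.79679241  -5.21745332 143.76949619]
 [ 11.79168702  -3.55515578 143.79333534]] -2.213580022743495
[ 457.00825673 -163.91356398  180.80303517] 89.59943131825636
```

Emit:
carry_out([
  [[-0.035,-0.014,0.1,0,0,-0.06,-1],[-0.035,-0.014,0.25,0,0,-0.06,-1],[-0.035,-0.014,0.4,0,0,-0.06,-1],[-0.035,-0.014,0.5,0,0,-0.06,-1],[-0.035,-0.014,0.5,0,0,-0.06,-1]],
])

```text
time: 8.98
tcp_pos: [451.7, -170.1, 77.5]
ee_rot: [0.699, 0.715, -0.001, -0.003]
contact_force: [-0.1, 0.6, 0.3]
width: 1.004
```

Run:
```python
from h import *
w=cam("wrist");w=cam("wrist");s,M=T();w=cam("wrist");save(w,"w13.png",None,1.5)
print(s["time"],s["tcp_pos"],np.degrees(np.arctan2(M[1,0],M[0,0])),s["contact_force"])
```

```text
9.0833 [ 453.61260736 -171.2421367    80.34677336] 91.41184145517019 [0.50387531 0.21754935 0.63151229]
```

View pics/w13.png

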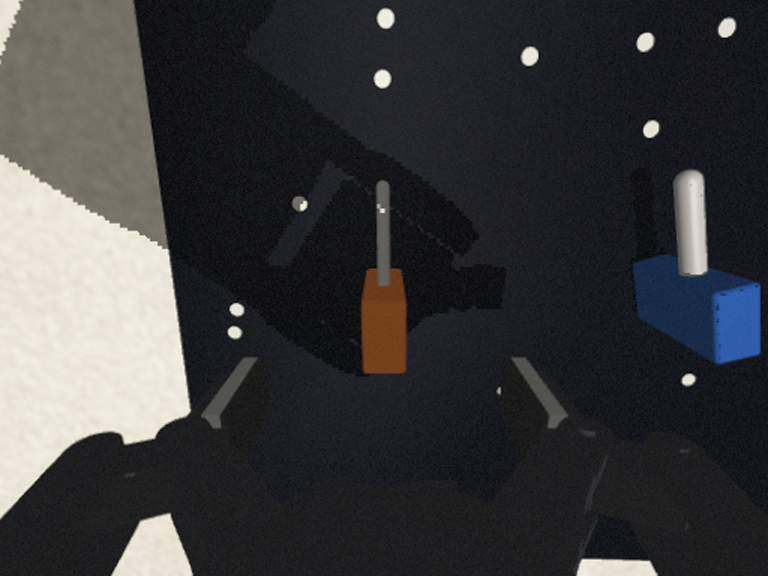

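Emit:
carry_out([
  [[0,0,0.1,0,0,0,-1],[0,0,0.2,0,0,0,-1],[0,0,0.28,0,0,0,-1],[0,0,0.315,0,0,0,-1],[0,0,0.315,0,0,0,-1],[0,0,0.315,0,0,0,-1]],
])

```text
time: 9.63
tcp_pos: [454.3, -171.7, 18.3]
ee_rot: [0.698, 0.716, 0.0, 0.001]
contact_force: [0.1, -0.0, 0.7]
width: 1.0
```

Run:
```python
from h import *
w=cam("wrist");w=cam("wrist");s,M=T();w=cam("wrist");save(w,"w14.png",None,1.5)
print(s["time"],s["tcp_pos"],np.degrees(np.arctan2(M[1,0],M[0,0])),s["contact_force"])
```

```text
9.7333 [ 454.41206721 -171.74262225   18.58121561] 91.46395033450604 [ 0.21472344 -0.76848043 -0.03791273]
```

View pics/w14.png

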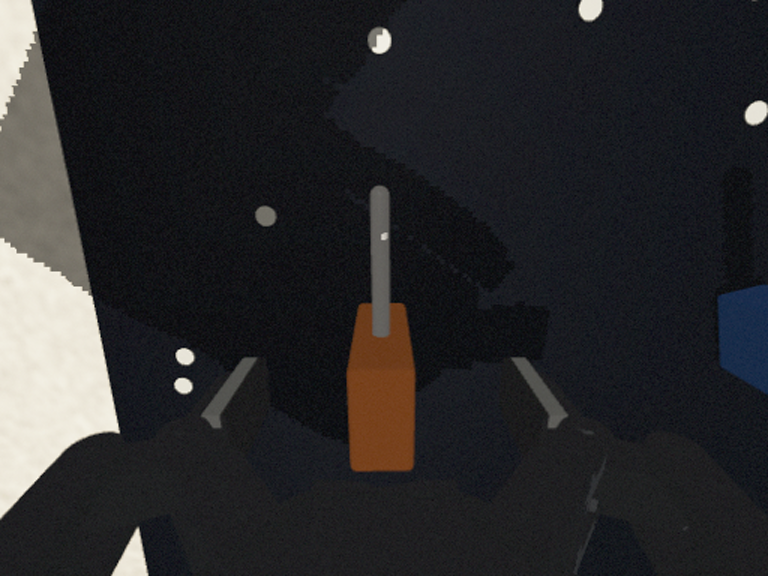

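Run:
```python
from h import *
w=cam("wrist");s,M=T()
c=lambda x,y:(x/1.5,y/1.5)
P=(onz(w,[c(348,369),c(415,369),c(414,470),c(350,470)],60)-s["tcp_pos"])@M
print(P.round(1),P.mean(0))
```

```text
[[ 19.1  -8.9 -41.6]
 [ 19.1  10.  -41.6]
 [-15.7  10.5 -41.5]
 [-15.7  -9.2 -41.6]] [  1.69753012   0.61092177 -41.58615526]
```

Emit:
carry_out([
  [[0,0,0,0,0,0,0],[0,0,0,0,0,0,1],[0,0,0,0,0,0,1],[0,0,0,0,0,0,1],[0,0,0,0,0,0,1],[0,0,0,0,0,0,1],[0,0,0,0,0,0,1],[0,0,0,0,0,0,1]],
], newtons=30)

```text
time: 10.5
tcp_pos: [453.6, -171.3, 17.4]
ee_rot: [0.698, 0.716, -0.0, 0.0]
contact_force: [0.1, -0.3, 1.1]
width: 0.232
```

Run:
```python
from h import *
w=cam("wrist");s,M=T();w=cam("wrist");save(w,"w15.png",None,1.5)
print(s["time"],s["tcp_pos"],np.degrees(np.arctan2(M[1,0],M[0,0])),s["contact_force"],s["width"])
```

```text
10.55 [ 453.56116887 -171.23445065   17.38481394] 91.4656404434038 [-1.24198012  0.9338559   1.67142395] 0.23009603143809074
```

View pics/w15.png

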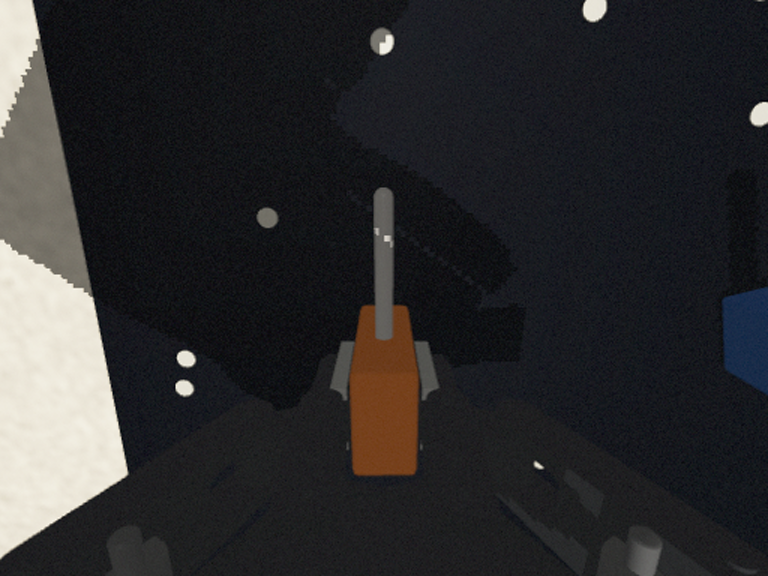

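Emit:
carry_out([
  [[0,0,-0.06,0,0,0,1],[0,0,-0.2,0,0,0,1],[0,0,-0.35,0,0,0,1],[0,0,-0.5,0,0,0,1],[0,0,-0.6,0,0,0,1],[0,0,-0.6,0,0,0,1]],
])

```text
time: 11.1
tcp_pos: [455.7, -172.5, 140.8]
ee_rot: [0.698, 0.716, 0.001, 0.004]
contact_force: [0.4, -0.9, 0.1]
width: 0.234
```

Emit:
carry_out([
  [[0.1,0.1,0,0,0,0.06,1],[0.25,0.25,0,0,0,0.06,1],[0.4,0.4,0,0,0,0.06,1],[0.55,0.55,0,0,0,0.06,1],[0.7,0.68,0,0,0,0.06,1],[0.8,0.77,0,0,0,0.06,1],[0.835,0.807,0,0,0,0.06,1],[0.835,0.807,0,0,0,0.06,1]],
])

```text
time: 11.77
tcp_pos: [611.3, 1.9, 135.8]
ee_rot: [0.708, 0.706, -0.0, -0.0]
contact_force: [-0.3, -0.5, -0.1]
width: 0.232
```

Run:
```python
from h import *
w=cam("wrist");w=cam("wrist");w=cam("wrist");s,M=T();w=cam("wrist");save(w,"w16.png",None,1.5)
sc=cam("scene");save(sc,"s2.png",(190,180,330,290),5.5)
print(s["time"],s["tcp_pos"],np.degrees(np.arctan2(M[1,0],M[0,0])),s["contact_force"],s["width"])
```

```text
11.9167 [608.84966217  -1.07467592 136.22976272] 89.6233776143865 [-0.57718408 -0.97035345 -0.42906685] 0.23120060877787962
```

View pics/w16.png

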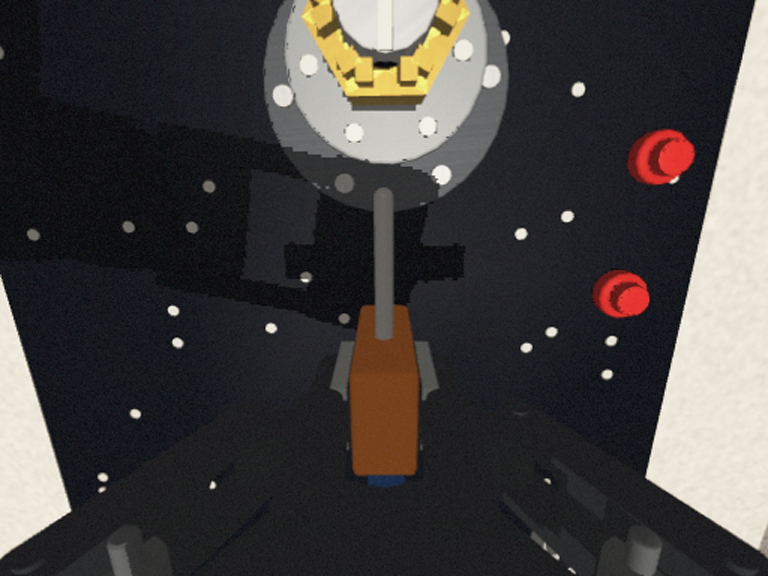

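View pics/s2.png

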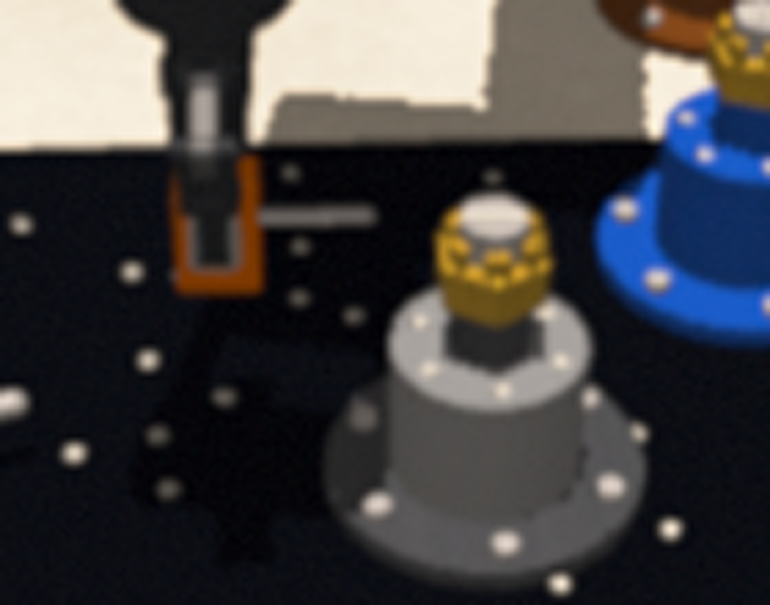

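Run:
```python
from h import *
w=cam("wrist");s,M=T();save(w,"w17.png",(200,0,312,80),7);save(w,"w18.png",(230,115,282,240),6)
print(s["tcp_pos"],np.degrees(np.arctan2(M[1,0],M[0,0])))
```

```text
[609.46396818  -1.59710703 137.09754952] 89.5428288906496
```

View pics/w17.png

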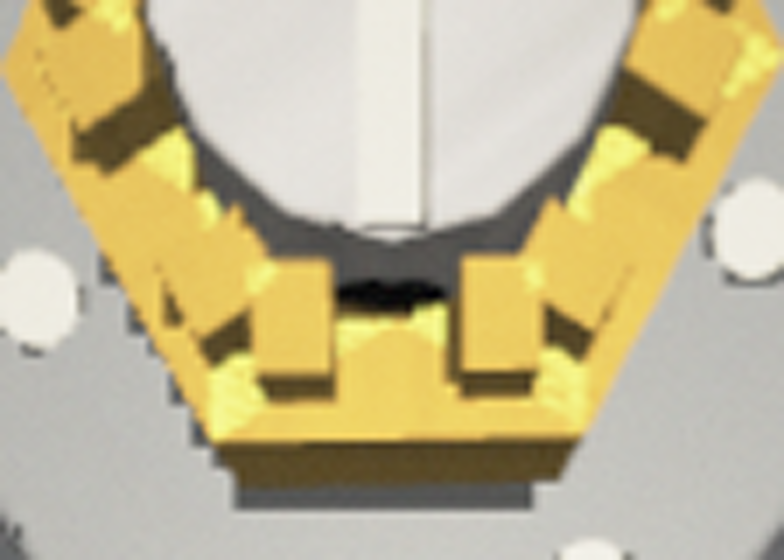

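View pics/w18.png

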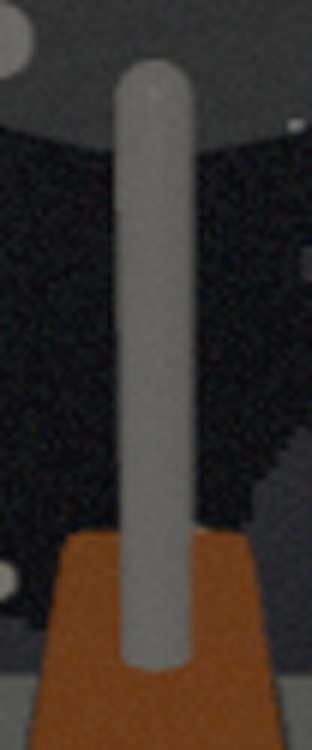

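Emit:
carry_out([
  [[0,0,0,0,0,0,1],[0,0,0,0,0,0,1],[0,0,0,0,0,0,1],[0,0,0,0,0,0,1]],
])

```text
time: 12.4
tcp_pos: [610.5, -0.5, 137.5]
ee_rot: [0.709, 0.705, 0.0, 0.0]
contact_force: [0.5, 0.2, -0.7]
width: 0.229
```

Run:
```python
from h import *
for i in range(3):
    w=cam("wrist");s,M=T();print(s["tcp_pos"],np.degrees(np.arctan2(M[1,0],M[0,0])),M[:,2],s["contact_force"])
save(w,"w19.png",(200,0,312,80),7)
P=(onz(w,[(255.5,8)],139)-s["tcp_pos"])@M; print(P)
g=w["color"][:,:,:].astype(int).mean(2)
for r in (140,160,180,200): print(r,g[r,242:270].astype(int))
for r in (2,8,15,22): print(r,w["color"][r,240:272,0])
```

```text
[ 6.10569311e+02 -3.69658720e-01  1.37433763e+02] 89.64748618738038 [ 1.32975679e-04 -4.30469876e-05 -9.99999990e-01] [ 0.48425215 -0.10548765 -0.08130553]
[ 6.10615530e+02 -2.96797978e-01  1.37416647e+02] 89.65179518076843 [ 1.47500341e-04 -3.83045951e-05 -9.99999988e-01] [ 0.05721539  0.09832397 -0.7299647 ]
[ 6.10622576e+02 -2.11488491e-01  1.37374799e+02] 89.66330077428948 [ 1.03613515e-04 -4.27875984e-05 -9.99999994e-01] [-0.07219144 -0.46823433 -0.58441307]
[[118.52202059   0.97741518  -1.63009853]]
140 [40 46 50 47 45 47 46 79 92 96 96 98 96 98 98 95 94 93 92 83 63 49 47 46
 38 34 30 29]
160 [12 17 16 21 20 15 19 60 87 96 97 97 97 97 96 94 95 91 90 78 48 18 20 22
 16 17 17 20]
180 [15 14 18 23 10 17 14 42 81 93 96 96 98 98 96 92 94 92 90 79 47 10 13 20
 11 21 16 19]
200 [13 15 19 22 12 13 16 25 75 92 95 96 96 99 97 97 93 94 91 81 45 17 14 13
 16 10 13 12]
2 [216 214 213 214 213 214 213 214 222 225 226 226 225 225 226 226 225 198
 203 217 218 217 218 218 217 219 217 216 217 214 216 216]
8 [213 214 215 214 216 214 215 216 223 226 226 226 226 225 226 226 225 199
 206 218 220 219 218 218 218 218 219 215 216 216 216 217]
15 [216 219 219 218 219 220 221 222 225 225 227 227 226 227 227 226 225 200
 205 218 220 218 219 218 218 216 214 215 213 213 214 213]
22 [222 221 221 220 221 223 220 221 225 228 227 228 228 226 227 227 227 196
 203 216 215 215 214 216 216 218 219 219 221 220 221 218]
```

View pics/w19.png

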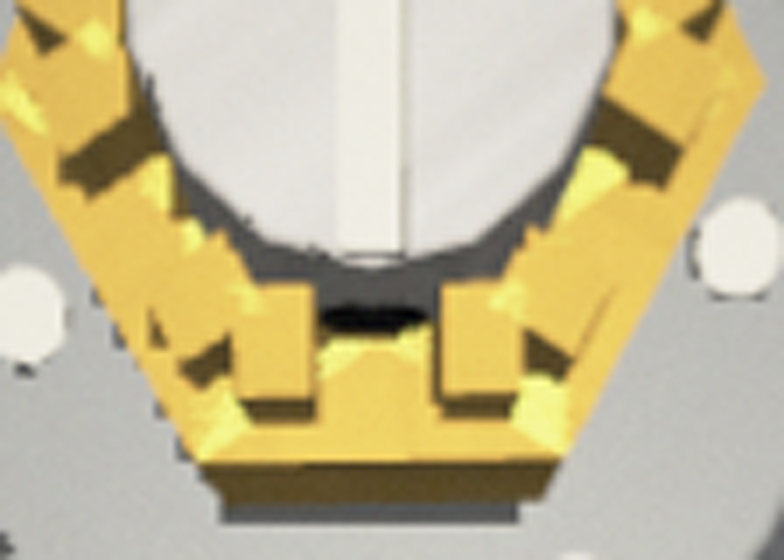

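Run:
```python
from h import *
w=cam("wrist");s,M=T();print(s["tcp_pos"],np.degrees(np.arctan2(M[1,0],M[0,0])))
f=lambda p,z:((onz(w,p,z)-s["tcp_pos"])@M)[:,:2].round(2)
print("stripe",f([(252.4,2),(252.6,8),(252.4,22),(252.2,33)],152))
print("hole",f([(200+373/7-.4,45)],139), "slot",f([(200+318/7-.4,48),(200+435/7-.4,48)],140))
print("rod",f([(255.3,140),(255.5,160),(255.6,180),(255.7,200)],s["tcp_pos"][2]-17.4+34))
print("tip",f([(255.3,124)],s["tcp_pos"][2]-17.4+34))
```

```text
[ 6.10607757e+02 -1.39467816e-01  1.37342018e+02] 89.66683767501247
stripe [[116.52  -0.27]
 [114.4   -0.2 ]
 [109.37  -0.3 ]
 [105.31  -0.4 ]]
hole [[103.51  -0.26]] slot [[102.04  -3.96]
 [102.04   3.92]]
rod [[60.77  0.89]
 [51.34  0.98]
 [41.46  1.03]
 [31.13  1.08]]
tip [[68.02  0.9 ]]
```

Emit:
carry_out([
  [[0,-0.0055,0.04,0,0,0,1],[0,-0.0055,0.075,0,0,0,1],[0.03,-0.0055,0.075,0,0,0,1],[0.06,-0.0055,0.075,0,0,0,1],[0.08,-0.0055,0.075,0,0,0,1],[0.08,-0.0055,0.075,0,0,0,1],[0.08,-0.0055,0.075,0,0,0,1],[0.08,-0.0055,0.075,0,0,0,1]],
])

```text
time: 13.27
tcp_pos: [609.8, 16.0, 122.6]
ee_rot: [0.709, 0.705, 0.0, 0.0]
contact_force: [-0.3, -0.5, -1.7]
width: 0.229
```

Run:
```python
from h import *
for i in range(4):
    w=cam("wrist");s,M=T();print(s["time"],s["tcp_pos"],np.degrees(np.arctan2(M[1,0],M[0,0])),s["contact_force"])
save(w,"w20.png",(200,20,312,150),6)
sc=cam("scene");save(sc,"s3.png",(220,190,310,260),8)
```

```text
13.3167 [609.82003258  15.83688448 122.55559507] 89.6764379328939 [-0.50960575  0.36550337 -0.3426121 ]
13.3667 [609.77987805  15.74538028 122.51950342] 89.66644540609111 [-0.22410679  0.54761622 -1.6115781 ]
13.4167 [609.73810759  15.67065028 122.49793561] 89.65458425461973 [ 0.4645277  -0.19439683 -0.70951308]
13.4667 [609.70078897  15.64241383 122.4519361 ] 89.65001280702758 [ 0.65909247  0.62411264 -0.51417838]
```

View pics/w20.png

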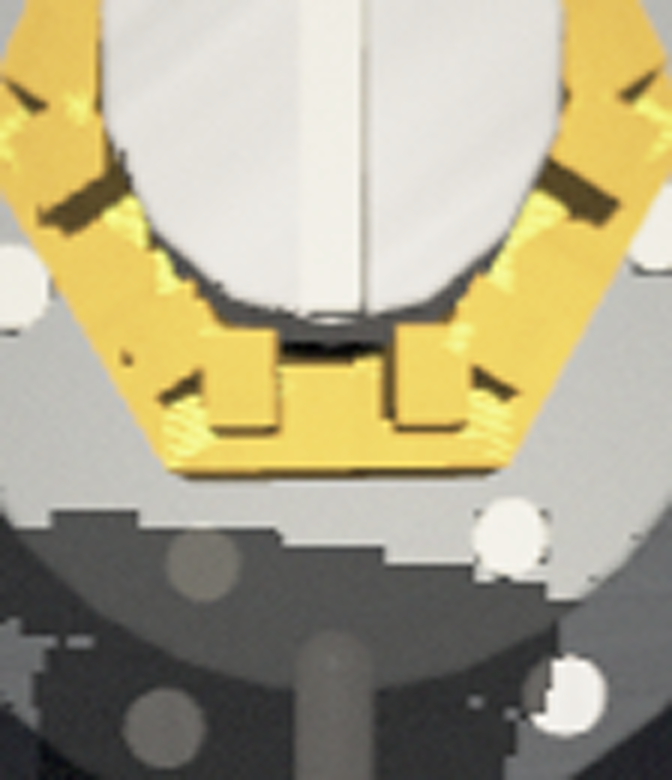

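View pics/s3.png

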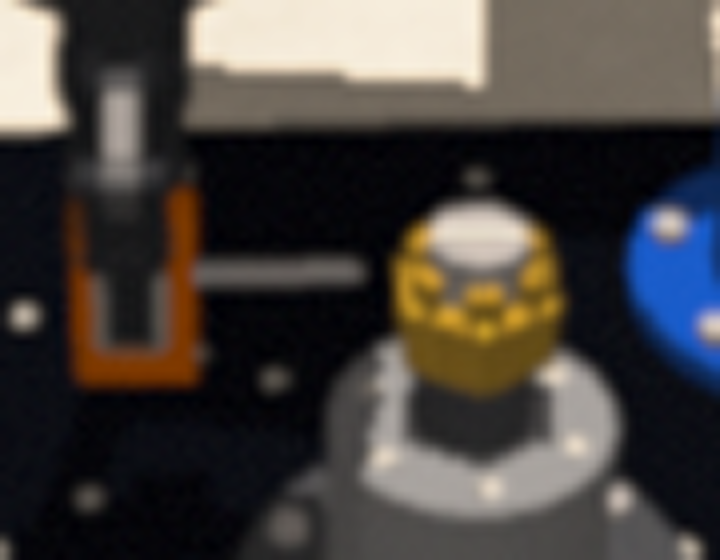

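Emit:
carry_out([
  [[0.02,-0.001,0,0,0,0,1],[0.04,-0.001,0,0,0,0,1],[0.06,-0.001,0,0,0,0,1],[0.075,-0.001,0,0,0,0,1],[0.09,-0.001,0,0,0,0,1],[0.1,-0.001,0,0,0,0,1],[0.11,-0.001,0,0,0,0,1],[0.11,-0.001,0,0,0,0,1]],
])

```text
time: 14.18
tcp_pos: [609.5, 38.3, 122.3]
ee_rot: [0.709, 0.705, 0.0, -0.0]
contact_force: [-0.2, 0.4, -0.8]
width: 0.228
```

Run:
```python
from h import *
for i in range(3):
    w=cam("wrist");s,M=T();print(s["time"],s["tcp_pos"],np.degrees(np.arctan2(M[1,0],M[0,0])),s["contact_force"])
save(w,"w21.png",(200,60,312,190),6)
```

```text
14.2333 [609.53546891  38.09195403 122.31236521] 89.69036751875964 [-0.11546369  0.03820917 -1.24351915]
14.2833 [609.56658482  37.91174015 122.30224409] 89.67315125129255 [-0.12988534 -0.29889328 -0.59042867]
14.3333 [609.55870595  37.78910379 122.32912222] 89.6683812997928 [ 1.46324453e-01 -1.11316454e-03 -1.12967070e+00]
```

View pics/w21.png

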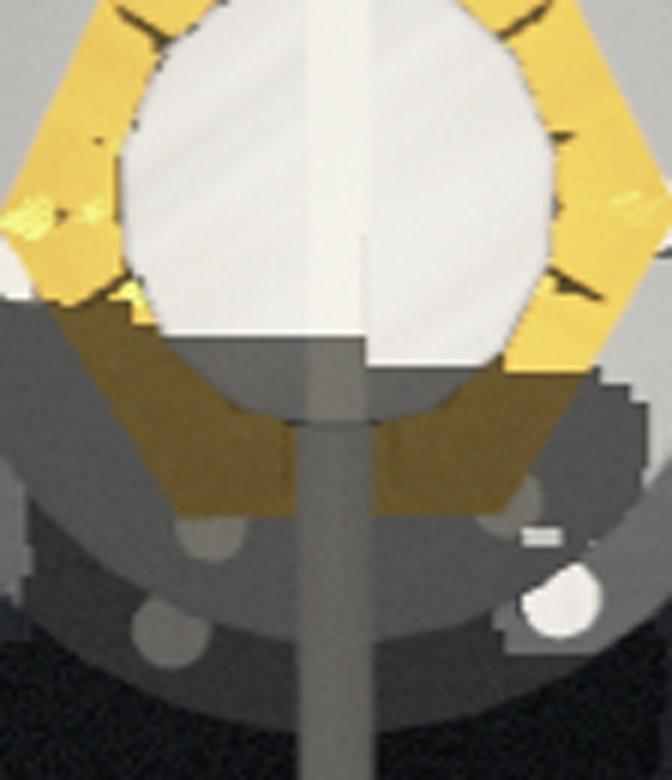

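Emit:
carry_out([
  [[0.01,0,0,0,0,0,1],[0.02,0,0,0,0,0,1],[0.03,0,0,0,0,0,1],[0.04,0,0,0,0,0,1],[0.05,0,0,0,0,0,1],[0.06,0,0,0,0,0,1]],
])

```text
time: 14.83
tcp_pos: [609.6, 50.1, 122.3]
ee_rot: [0.709, 0.705, 0.0, -0.0]
contact_force: [0.0, -0.1, -0.8]
width: 0.234
```

Emit:
carry_out([
  [[0.015,0,0,0,0,0,1],[0.03,0,0,0,0,0,1],[0.045,0,0,0,0,0,1],[0.06,0,0,0,0,0,1],[0.075,0,0,0,0,0,1],[0.09,0,0,0,0,0,1]],
])

```text
time: 15.33
tcp_pos: [609.7, 68.2, 122.3]
ee_rot: [0.709, 0.705, 0.0, -0.0]
contact_force: [-0.5, -0.2, -0.8]
width: 0.23
```

Run:
```python
from h import *
for i in range(3):
    w=cam("wrist");s,M=T();print(s["time"],s["tcp_pos"],np.degrees(np.arctan2(M[1,0],M[0,0])),s["contact_force"],s["ft_torque"])
save(w,"w22.png",None,1.5)
```

```text
15.3833 [609.64344321  68.76657987 122.29974317] 89.68656788857504 [-0.12533222 -0.14877898 -0.27342721] [0.03345196 0.01524528 0.01725327]
15.4333 [609.64475582  68.42863779 122.30365592] 89.70125792646486 [-0.43599083  0.48005736 -0.81813248] [-0.01782892  0.04294108 -0.02205327]
15.4833 [609.68601467  68.14893318 122.32479885] 89.69752418801737 [ 0.05307555 -0.22603    -0.19508696] [-0.04732269  0.00287377 -0.01056106]
```

View pics/w22.png

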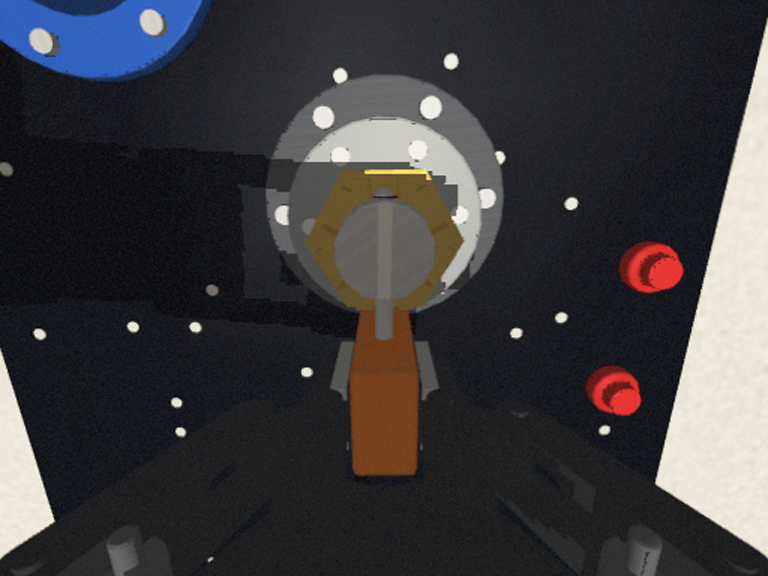

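Emit:
carry_out([
  [[0.012,0,0,0,0,0,1],[0.024,0,0,0,0,0,1],[0.034,0,0,0,0,0,1],[0.04,0,0,0,0,0,1],[0.04,0,0,0,0,0,1],[0.04,0,0,0,0,0,1]],
])

```text
time: 15.98
tcp_pos: [609.8, 75.9, 122.3]
ee_rot: [0.709, 0.705, -0.0, 0.0]
contact_force: [-0.2, -0.5, -0.3]
width: 0.227
```

Emit:
carry_out([
  [[0.003,0,0,0,0,0,1],[0.006,0,0,0,0,0,1],[0.006,0,0,0,0,0,1]],
])

```text
time: 16.23
tcp_pos: [609.8, 77.1, 122.3]
ee_rot: [0.709, 0.705, 0.0, -0.0]
contact_force: [-0.5, 0.0, -0.7]
width: 0.227
```

Emit:
carry_out([
  [[0.002,0,0,0,0,0,1],[0.004,0,0,0,0,0,1],[0.004,0,0,0,0,0,1]],
])

```text
time: 16.48
tcp_pos: [609.8, 77.6, 122.3]
ee_rot: [0.709, 0.705, -0.0, 0.0]
contact_force: [-0.2, -1.8, -0.6]
width: 0.231
```

Emit:
carry_out([
  [[0.002,0,0,0,0,0,1],[0.004,0,0,0,0,0,1],[0.004,0,0,0,0,0,1]],
])

```text
time: 16.73
tcp_pos: [609.8, 77.7, 122.4]
ee_rot: [0.709, 0.705, -0.001, 0.001]
contact_force: [0.1, -5.0, -1.5]
width: 0.232
```

Run:
```python
from h import *
for i in range(3):
    w=cam("wrist");s,M=T();print(s["time"],s["tcp_pos"],np.degrees(np.arctan2(M[1,0],M[0,0])),s["contact_force"],s["ft_torque"])
save(w,"w23.png",(190,90,320,260),4)
sc=cam("scene");save(sc,"s4.png",(220,190,310,260),8)
```

```text
16.7833 [609.79887396  77.71026483 122.38255936] 89.68714167938519 [-0.61300928 -5.71375522 -0.15223326] [-0.92261401  0.05408933  0.03344609]
16.8333 [609.80196626  77.67492509 122.37618073] 89.68469373992318 [-0.06617317 -4.53296676  0.49249632] [-0.87639268  0.05568345  0.05798336]
16.8833 [609.81998648  77.70311795 122.39537281] 89.68584227587216 [-0.48987134 -4.72786598  0.27867722] [-0.84842764  0.05761086  0.00965982]
```

View pics/w23.png

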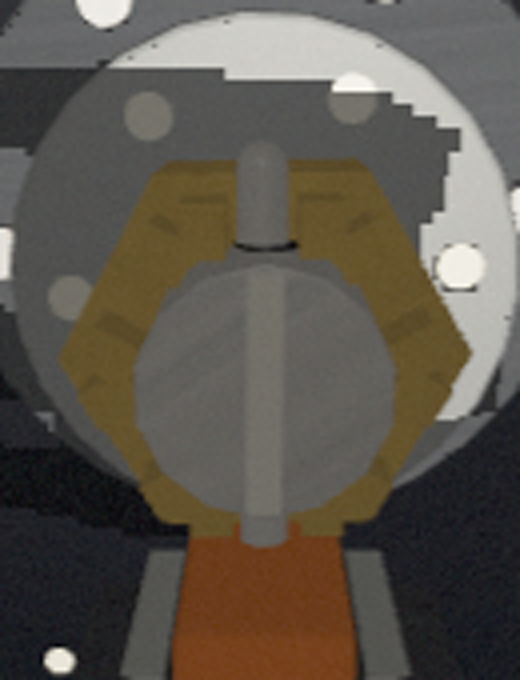

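View pics/s4.png

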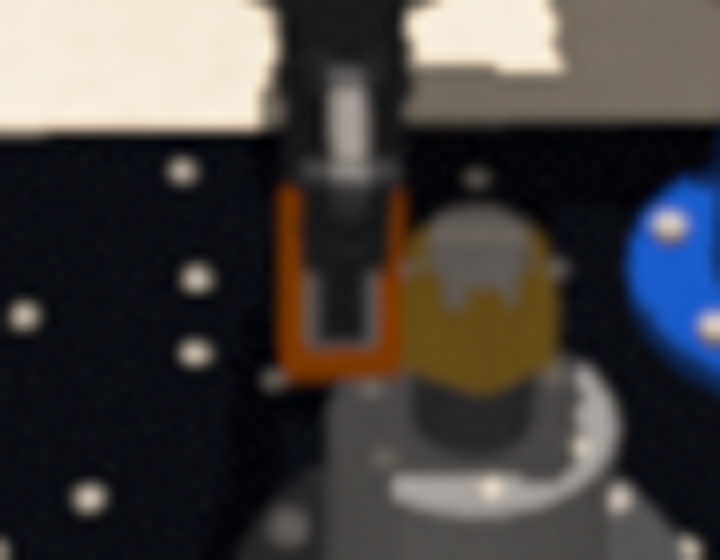

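Emit:
carry_out([
  [[0,0,0,0,0,0,0.4],[0,0,0,0,0,0,0],[0,0,0,0,0,0,-1],[0,0,0,0,0,0,-1],[0,0,0,0,0,0,-1],[0,0,0,0,0,0,-1],[0,0,0,0,0,0,-1],[0,0,0,0,0,0,-1]],
])

```text
time: 17.6
tcp_pos: [609.8, 78.8, 122.3]
ee_rot: [0.709, 0.705, 0.0, -0.0]
contact_force: [0.2, 0.1, -0.0]
width: 1.0
```

Run:
```python
from h import *
w=cam("wrist");s,M=T();print(s["time"],s["tcp_pos"],s["contact_force"],s["ft_torque"],s["width"])
save(w,"w24.png",None,1.5)
sc=cam("scene");save(sc,"s5.png",(220,190,310,260),8)
```

```text
17.65 [609.76055376  78.72229368 122.32144142] [-0.23649784  0.61758197  0.04606752] [ 0.03814119  0.01689863 -0.00798694] 1.0038447151701626
```

View pics/w24.png

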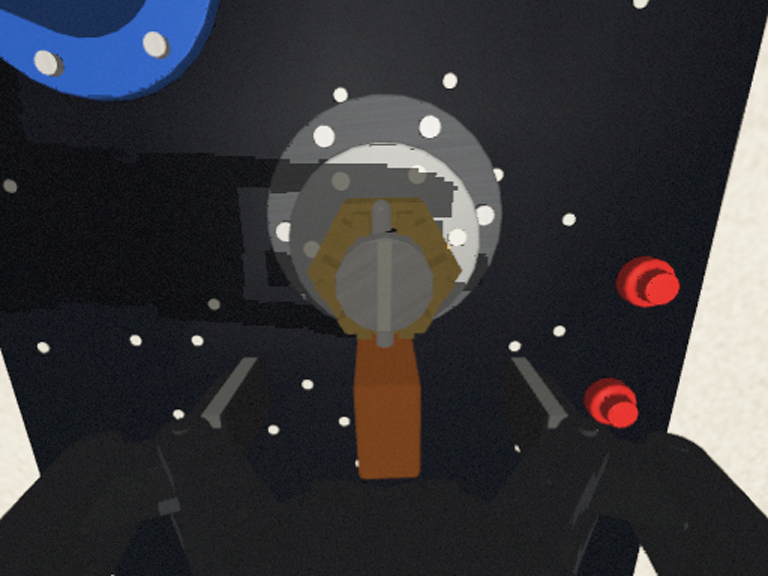

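View pics/s5.png

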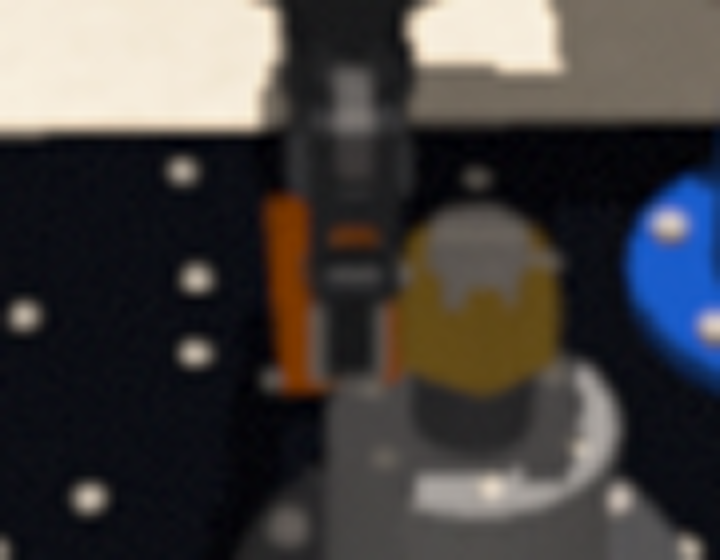

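Emit:
carry_out([
  [[0,0,-0.05,0,0,0,-1],[0,0,-0.15,0,0,0,-1],[0,0,-0.3,0,0,0,-1],[0,0,-0.45,0,0,0,-1],[-0.15,0,-0.5,0,0,0,-1],[-0.3,0,-0.5,0,0,0,-1],[-0.3,0,-0.5,0,0,0,-1]],
])

```text
time: 18.28
tcp_pos: [610.8, 14.1, 224.8]
ee_rot: [0.71, 0.704, 0.0, 0.003]
contact_force: [0.6, -0.3, -0.2]
width: 1.0
```

Run:
```python
from h import *
w=cam("wrist");w=cam("wrist");w=cam("wrist");w=cam("wrist");s,M=T();print(s["time"],s["tcp_pos"],s["contact_force"])
save(w,"w25.png",None,1.5)
sc=cam("scene");save(sc,"s6.png",(220,190,310,260),8)
save(cam("top"),"t6.png",(220,120,390,240),4.5)
```

```text
18.4833 [609.07553539  19.17112046 222.33146684] [-0.65069379  0.73224954 -0.35357198]
```

View pics/w25.png

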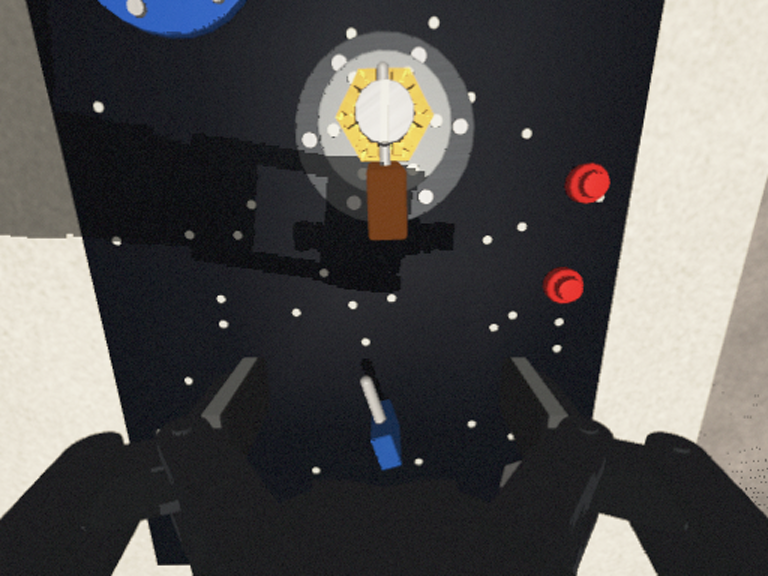

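View pics/s6.png

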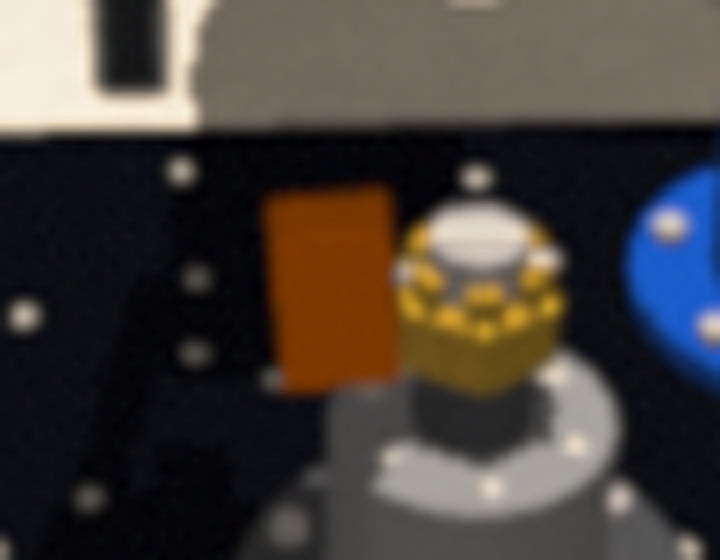

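Run:
```python
from h import *
w=cam("wrist");s,M=T();print(s["tcp_pos"]);save(w,"w26.png",(205,10,305,170),4.8)
```

```text
[609.11288842  19.6812688  221.98612886]
```

View pics/w26.png

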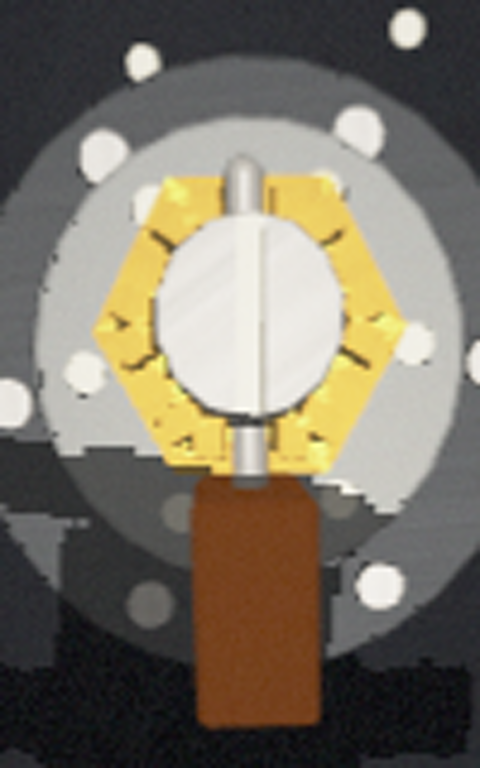

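Run:
```python
from h import *
w=cam("wrist");s,M=T();print(s["tcp_pos"])
c=lambda x,y:(205+x/4.8-.4,10+y/4.8-.4)
f=lambda p,z:((onz(w,[c(*p)],z)-s["tcp_pos"])@M)[0,:2].round(2)
for n,p,z in[("tip",(243,154),141),("farflat",(248,176),134),("nearflat",(248,473),134),("stubfar",(250,211),152),("stubnear",(250,417),152),("stubL",(156,315),152),("stubR",(342,315),152),("rodbase",(250,487),138),("gripback",(258,725),163),("gripfront",(255,490),165)]: print(n,f(p,z))
```

```text
[609.1892561   19.62773491 221.98235232]
tip [123.18   0.54]
farflat [121.55   1.33]
nearflat [75.79  1.36]
stubfar [113.16   1.62]
stubnear [84.05  1.65]
stubL [ 98.79 -12.81]
stubR [98.79 15.77]
rodbase [73.5  1.7]
gripback [37.22  2.95]
gripfront [73.15  2.38]
```

Run:
```python
import cv2,numpy as np
for n in("s4","s6"):
    im=cv2.imread(f"pics/{n}.png").astype(int); 
    for y in (200,230,260,290,320,340,350,360,370):
        r=im[y,:,2]-im[y,:,1]  # orange: large R-G
        xs=np.where(r>35)[0]; print(n,y,xs.min() if len(xs) else None,xs.max() if len(xs) else None,end=" | ")
    print()
    for x in (290,300,310,385,392):
        r=im[:,x,2]-im[:,x,1];ys=np.where(r>35)[0];print(x,ys.min(),ys.max(),end=" | ")
    print()
```

```text
s4 200 277 404 | s4 230 277 406 | s4 260 277 404 | s4 290 277 405 | s4 320 277 405 | s4 340 277 405 | s4 350 277 405 | s4 360 277 403 | s4 370 282 399 | 
290 187 379 | 300 195 382 | 310 346 383 | 385 265 377 | 392 199 376 | 
s6 200 270 389 | s6 230 267 425 | s6 260 268 394 | s6 290 269 498 | s6 320 275 530 | s6 340 276 401 | s6 350 277 402 | s6 360 278 402 | s6 370 280 401 | 
290 194 393 | 300 192 393 | 310 193 393 | 385 192 382 | 392 207 381 |
```

Emit:
carry_out([
  [[0,0,0,0,0.2,0,1],[0,0,0.1,0,0.4,0,1],[0,0,0.2,0,0.4,0,1],[0,0,0.35,0,0.4,0,1],[0,0,0.48,0,0.4,0,1],[0,0,0.55,0,0.4,0,1],[0,0,0.55,0,0.4,0,1],[0,0,0.55,0,0.4,0,1]],
], newtons=20)

```text
time: 19.35
tcp_pos: [609.0, 19.3, 111.5]
ee_rot: [0.705, 0.701, 0.074, -0.075]
contact_force: [0.3, 0.2, 0.1]
width: 0.0
```

Run:
```python
from h import *
for i in range(3):w=cam("wrist")
s,M=T();print(s["time"],s["tcp_pos"],M.round(3),s["contact_force"],s["width"])
sc=cam("scene");save(sc,"s7.png",(200,170,310,260),7); save(w,"w27.png",None,1.5)
```

```text
19.5 [610.61634744  18.73391979 113.75703249] [[ 0.005  1.     0.004]
 [ 0.978 -0.005  0.207]
 [ 0.207  0.003 -0.978]] [-0.67754973 -0.12731513 -0.30579282] -0.00351461147459415
```

View pics/s7.png

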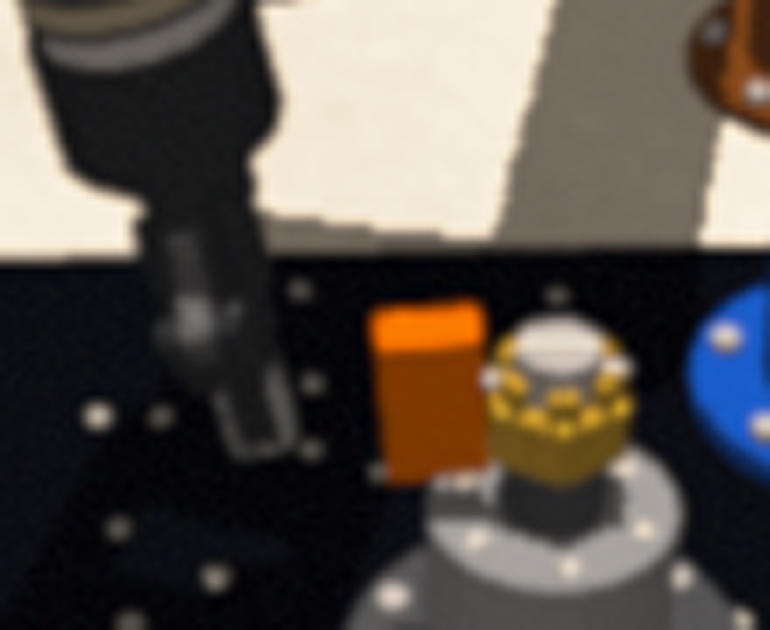

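View pics/w27.png

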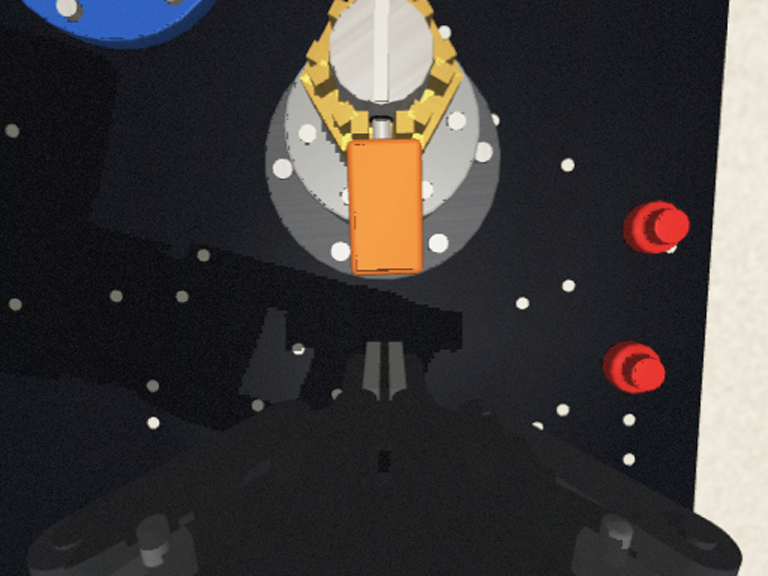

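Emit:
carry_out([
  [[0.03,0,0.006,0,0,0,1],[0.06,0,0.013,0,0,0,1],[0.09,0,0.019,0,0,0,1],[0.11,0,0.023,0,0,0,1],[0.12,0,0.025,0,0,0,1],[0.127,0,0.027,0,0,0,1],[0.127,0,0.027,0,0,0,1],[0.127,0,0.027,0,0,0,1]],
])

```text
time: 20.22
tcp_pos: [609.6, 44.7, 112.2]
ee_rot: [0.705, 0.701, 0.074, -0.074]
contact_force: [0.3, 0.3, -0.8]
width: -0.003
```

Emit:
carry_out([
  [[0.004,0,0.001,0,0,0,1],[0.008,0,0.0017,0,0,0,1],[0.008,0,0.0017,0,0,0,1]],
])

```text
time: 20.47
tcp_pos: [609.6, 46.2, 112.3]
ee_rot: [0.705, 0.701, 0.074, -0.074]
contact_force: [0.1, 1.1, 0.3]
width: 0.0
```

Emit:
carry_out([
  [[0.003,0,0.0006,0,0,0,1],[0.005,0,0.001,0,0,0,1],[0.005,0,0.001,0,0,0,1]],
])

```text
time: 20.72
tcp_pos: [609.6, 47.3, 112.4]
ee_rot: [0.705, 0.701, 0.074, -0.074]
contact_force: [0.2, -0.5, 0.7]
width: 0.0
```

Emit:
carry_out([
  [[0.003,0,0.0006,0,0,0,1],[0.005,0,0.001,0,0,0,1],[0.005,0,0.001,0,0,0,1]],
])

```text
time: 20.97
tcp_pos: [609.6, 48.4, 112.3]
ee_rot: [0.705, 0.701, 0.074, -0.074]
contact_force: [0.6, -0.1, -1.1]
width: -0.0
```

Emit:
carry_out([
  [[0.003,0,0.0006,0,0,0,1],[0.005,0,0.001,0,0,0,1],[0.005,0,0.001,0,0,0,1]],
])

```text
time: 21.22
tcp_pos: [609.6, 49.3, 112.3]
ee_rot: [0.705, 0.701, 0.074, -0.074]
contact_force: [-0.2, -0.5, -0.1]
width: -0.001
```

Run:
```python
from h import *
w=cam("wrist");s,M=T();print(s["time"],s["tcp_pos"],s["contact_force"])
sc=cam("scene");save(sc,"s8.png",(220,190,310,260),8); save(w,"w28.png",(200,0,312,180),4.4)
```

```text
21.2667 [609.58675773  49.2638468  112.32490097] [0.06321099 0.26081976 0.33090713]
```

View pics/s8.png

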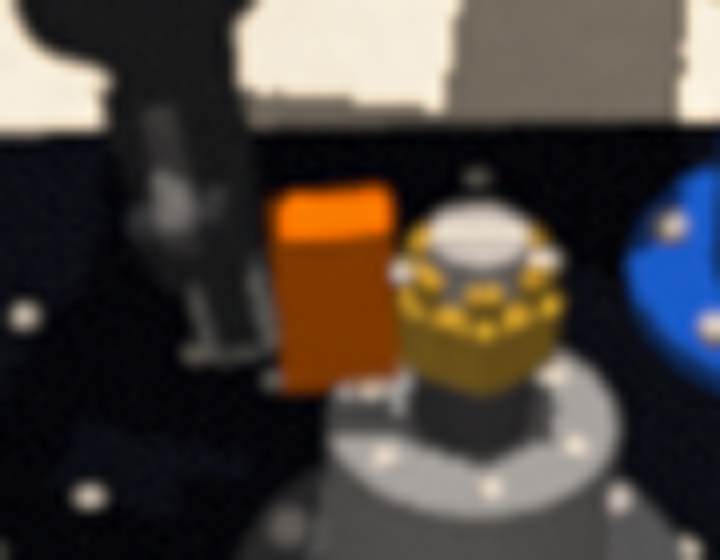

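View pics/w28.png

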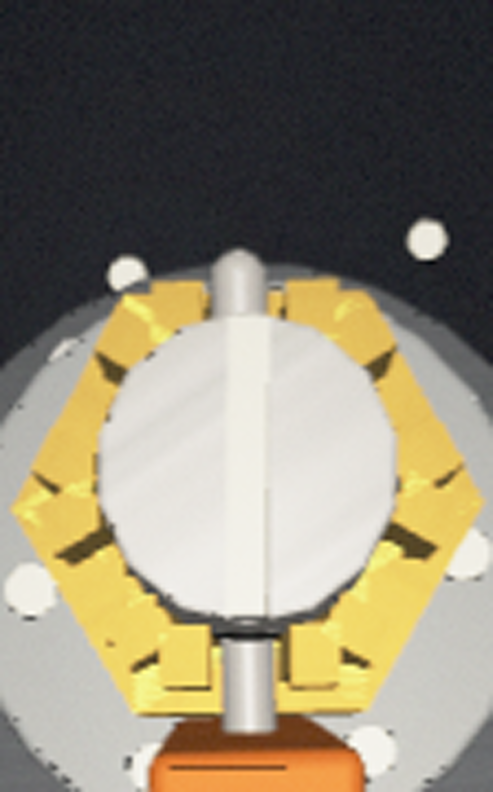

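Emit:
carry_out([
  [[0.003,0,0.0006,0,0,0,1],[0.005,0,0.001,0,0,0,1],[0.005,0,0.001,0,0,0,1]],
])

```text
time: 21.57
tcp_pos: [609.6, 49.9, 112.3]
ee_rot: [0.705, 0.701, 0.074, -0.073]
contact_force: [-0.0, -3.0, 0.9]
width: -0.001
```

Emit:
carry_out([
  [[0.003,0,0.0006,0,0,0,1],[0.005,0,0.001,0,0,0,1],[0.005,0,0.001,0,0,0,1]],
])

```text
time: 21.82
tcp_pos: [609.8, 50.2, 112.3]
ee_rot: [0.705, 0.701, 0.074, -0.073]
contact_force: [-1.2, -5.6, 0.0]
width: 0.002
```

Emit:
carry_out([
  [[0.003,0,0.0006,0,0,0,1],[0.004,0,0.0008,0,0,0,1],[0.004,0,0.0008,0,0,0,1]],
])

```text
time: 22.07
tcp_pos: [609.8, 50.3, 112.3]
ee_rot: [0.705, 0.702, 0.073, -0.072]
contact_force: [-0.6, -7.5, 0.1]
width: -0.001
```

Run:
```python
from h import *
w=cam("wrist");s,M=T();print(s["time"],s["tcp_pos"],s["contact_force"]); save(w,"w29.png",(200,0,312,180),4.4)
```

```text
22.1167 [609.82932574  50.28911556 112.37613633] [-0.61062758 -6.9177449  -0.00902806]
```

Emit:
carry_out([
  [[-0.03,0,-0.006,0,0,0,1],[-0.08,0,-0.017,0,0,0,1],[-0.15,0,-0.031,0,0,0,1],[-0.2,0,-0.1,0,0,0,1],[-0.2,0,-0.25,0,0,0,1],[-0.2,0,-0.4,0,-0.2,0,1],[-0.2,0,-0.55,0,-0.4,0,1],[-0.2,0,-0.55,0,-0.4,0,1]],
])

```text
time: 22.78
tcp_pos: [613.2, -9.8, 218.5]
ee_rot: [0.709, 0.706, 0.003, 0.006]
contact_force: [0.8, 0.7, -0.2]
width: 0.002
```

Run:
```python
from h import *
for i in range(6): w=cam("wrist")
s,M=T();print(s["time"],s["tcp_pos"],s["contact_force"],M[:,2])
save(w,"w30.png",None,1.5)
sc=cam("scene");save(sc,"s9.png",(220,190,310,260),8)
save(sc,"s9f.png",None,1.5)
```

```text
23.0833 [608.16159211 -10.26324674 209.95923925] [-0.09742166 -0.80078463 -0.27341182] [-0.00351478  0.00134173 -0.99999292]
```

View pics/w30.png

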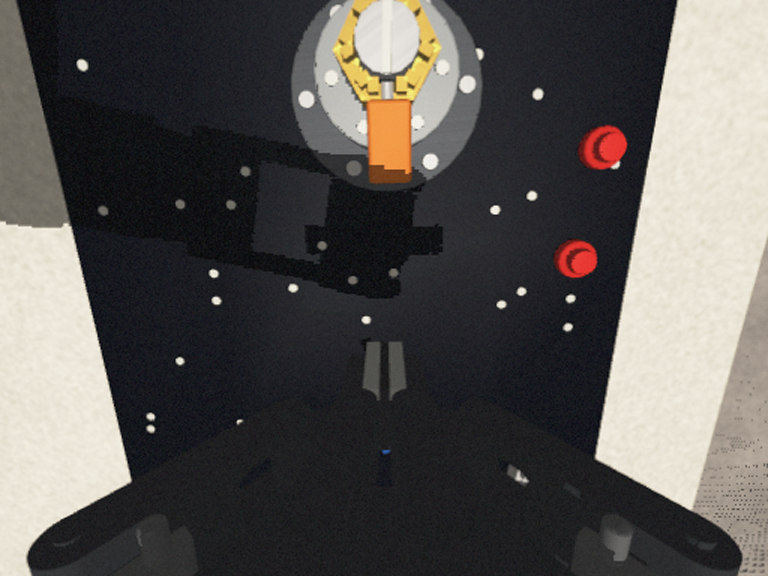

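View pics/s9.png

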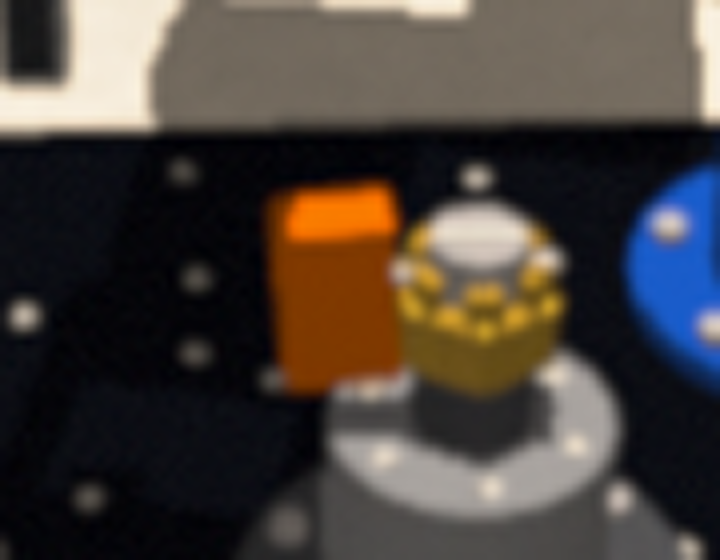

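View pics/s9f.png

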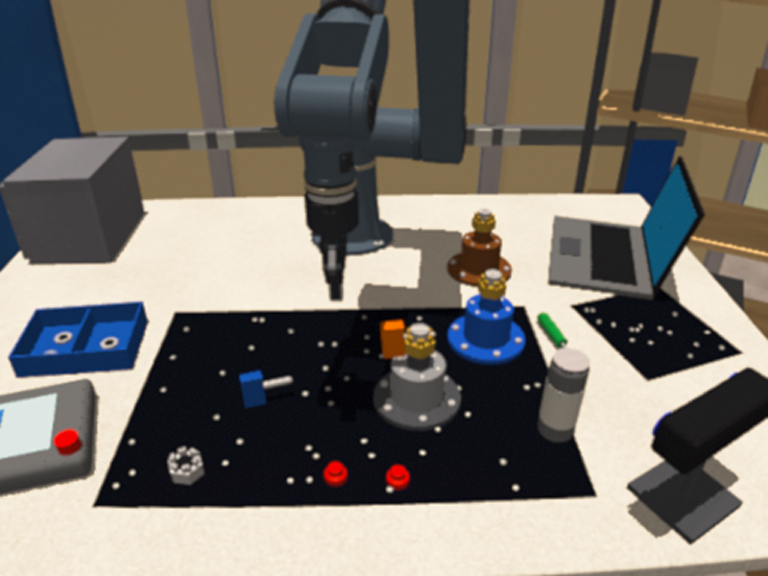

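Emit:
carry_out([
  [[0,0,0,0,0,0,1],[0,0,0,0,0,0,1],[0,0,0,0,0,0,1],[0,0,0,0,0,0,1]],
])

```text
time: 23.47
tcp_pos: [609.2, -9.9, 211.3]
ee_rot: [0.709, 0.705, -0.0, -0.0]
contact_force: [0.7, 0.1, -0.7]
width: 0.004
```

Run:
```python
from bench import sense,sign_off
s=sense();print(s["time"],s["contact_force"],abs(s["qvel"]).max());print(sign_off())
```

```text
23.4667 [ 0.68170813  0.05184877 -0.66513807] 0.002873440106737738
the job is handed in; nothing more can be done
None
```

I tightened the brass nut clockwise to its next slot, slid the orange pin through slot and hole until its grip met the nut, let go, and handed the job in at about 23.5 s.

- **Nut:** I turned it about 33° in all and never backed it off. The first part of that only carried the stub to its clockwise stop. At the end the stripe lay within about 0.1° of the jaw axis, and the hole showed clear through the slot.
- **Pin insertion:** it went in with no readable force, then met the flat at about 5 N, at the depth I expected.
- **After release:** the pin stays in place, but it sagged about 3–4° in the hole's clearance. At rod height its face sits about 2 mm off the flat, while the lower edge of the grip touches it.
- **Conflicting check:** the camera views disagreed on whether the lower edge also had a gap of up to 1 mm. I nudged the grip's lower back with closed fingers at up to 7.5 N. It gave only about 0.4 mm, so I took the pin as home.
- **Final view:** the pin was steady in the last pictures, the arm was clear and the other objects looked where they were. `sign_off` reports no verdict.

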